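Charge and start the bench tumbler

TASK

Load the open blue tumbler on the bench: put every brass casting from the rubber pad into its tub, pour all the green pebbles from the white cup in with them, and stand the empty cup upright back on its round cork mat. When everything is in, shut the lid fully, then swing the steel hasp over until it lies flat on the lid with its slot over the staple, and last of all turn the black switch clockwise until it clicks over from the white mark to the green one and stays there. Leave everything else on the bench where it is.

Things in the scene. Friction and masses are not known exactly. Their poses are not given: they have to be found in the camera images.
- tumbler: the tumbler's fixed blue housing; origin on the table right under the tub's centre, its -x side is the front. Under the tub it is 200 x 200 x 40 mm high; a control deck 200 (x) x 110 (y) x 70 mm high joins its -y side (y from -100 to -210 mm), carrying the switch. A steel post for the hasp stands at y = +88 to +101 mm, 127 mm high
- tub_in (a point): centre of the tub's inner floor, axes as the tumbler's. Open square tub: inside 150 x 150 mm, walls 5 mm, floor 45 mm and rim 125 mm above the table
- lid (a joint): hinge angle of the tub's white lid, rad: 0 shut flat on the rim, about 1.57 upright, 1.9 fully open leaning back. Stiff: it stays where it is left (about 1.5 N at its edge moves it). Plate 160 x 160 x 8 mm
- lid_hinge (a point): on the lid's hinge line, middle of the tub's far (+x) rim; frame turns with the lid: from here the plate runs 160 mm along its own -x, 8 mm thick along its own +z (its outer face, upwards when shut). On the outer face: a black bar handle 60 (y) x 18 (x) mm, 20 mm proud, centred 138 mm from the hinge; a steel staple 16 mm wide, 18 mm proud, at 80 mm from the hinge and y = +25 mm
- hasp (a joint): hinge angle of the steel hasp, rad: 0 closed, flat on the lid over the staple; 1.57 upright; 2.1 leaning furthest outwards (+y). Friction holds it where it is left. Strap 26 mm wide, 4 mm thick, 98 mm long, red tip
- hasp_hinge (a point): on the hasp's hinge line (parallel to the tumbler's x), at its +y side, 134 mm above the table; frame turns with the hasp, which runs 98 mm along its own -y; its own +z is the face that is upwards when closed
- switch (a joint): angle of the black two-position switch, rad, clockwise from above: 0 at the white (off) mark, 1.2 at the green (run) mark. A spring detent resists up to 0.6 (about 0.1 N m) and then snaps it on to 1.2; let go before that, it springs back
- switch_grip (a point): on the switch's vertical axis at the height to grip, 107 mm above the table. Bar grip 42 long (own x) x 14 mm wide (y) x 32 mm high, its top 7 mm above this point, on a disc whose top is 23 mm below it; turns with the switch, white line towards own -x
- casting0: solid cast brass link, a bar with round ends, 60 long (own x) x 16 wide (y) x 14 mm high, 90 g, lying flat on a black rubber bench pad (3 mm thick); origin: centre of its underside. 2 to 4 are present (None if absent)
- casting1: solid cast brass link, a bar with round ends, 60 long (own x) x 16 wide (y) x 14 mm high, 90 g, lying flat on a black rubber bench pad (3 mm thick); origin: centre of its underside. 2 to 4 are present (None if absent)
- casting2: solid cast brass link, a bar with round ends, 60 long (own x) x 16 wide (y) x 14 mm high, 90 g, lying flat on a black rubber bench pad (3 mm thick); origin: centre of its underside. 2 to 4 are present (None if absent)
- casting3: solid cast brass link, a bar with round ends, 60 long (own x) x 16 wide (y) x 14 mm high, 90 g, lying flat on a black rubber bench pad (3 mm thick); origin: centre of its underside. 2 to 4 are present (None if absent)
- cup: white straight cup holding the pebbles, 90 mm high, outer diameter 58 at the foot, 62 at half height and 66 mm at the rim, wall 4, base 5 mm thick, 120 g; origin: centre of its underside, z to the mouth
- media0: green cylindrical polishing pebble, diameter 14, 14 mm high, 12 g, starting in the cup; origin: centre of one end face
- media1: green cylindrical polishing pebble, diameter 14, 14 mm high, 12 g, starting in the cup; origin: centre of one end face
- media2: green cylindrical polishing pebble, diameter 14, 14 mm high, 12 g, starting in the cup; origin: centre of one end face
- media3: green cylindrical polishing pebble, diameter 14, 14 mm high, 12 g, starting in the cup; origin: centre of one end face
- media4: green cylindrical polishing pebble, diameter 14, 14 mm high, 12 g, starting in the cup; origin: centre of one end face
- media5: green cylindrical polishing pebble, diameter 14, 14 mm high, 12 g, starting in the cup; origin: centre of one end face
- mat: round cork mat under the cup, fixed, diameter 120, 4 mm thick; origin: centre of its underside
- bottle: water bottle, diameter 60, 190 mm high: a bystander, to be left where it stands; origin: centre of its underside
- brush: bench brush lying flat: a bystander, to be left where it stands; origin: centre of its underside
- mandrel: upright steel ring mandrel, diameter 26, 220 mm high: a bystander, to be left where it stands; origin: centre of its underside
- dish: small red open tray, 80 x 100 x 30 mm: a bystander, to be left where it stands; origin: centre of its underside

How it is judged (in metres and radians):
On the way, in this order (a step that is already met when the one before it is completed fails the run):
1. every casting and every pebble is in the tub (x of casting0 in the frame of tub_in between -0.078 and 0.078 m and y of casting0 in the frame of tub_in between -0.078 and 0.078 m and z of casting0 in the frame of tub_in between -0.01 and 0.075 m and x of casting1 in the frame of tub_in between -0.078 and 0.078 m and y of casting1 in the frame of tub_in between -0.078 and 0.078 m and z of casting1 in the frame of tub_in between -0.01 and 0.075 m and x of casting2 in the frame of tub_in between -0.078 and 0.078 m and y of casting2 in the frame of tub_in between -0.078 and 0.078 m and z of casting2 in the frame of tub_in between -0.01 and 0.075 m and x of casting3 in the frame of tub_in between -0.078 and 0.078 m and y of casting3 in the frame of tub_in between -0.078 and 0.078 m and z of casting3 in the frame of tub_in between -0.01 and 0.075 m and x of media0 in the frame of tub_in between -0.078 and 0.078 m and y of media0 in the frame of tub_in between -0.078 and 0.078 m and z of media0 in the frame of tub_in between -0.01 and 0.075 m and x of media1 in the frame of tub_in between -0.078 and 0.078 m and y of media1 in the frame of tub_in between -0.078 and 0.078 m and z of media1 in the frame of tub_in between -0.01 and 0.075 m and x of media2 in the frame of tub_in between -0.078 and 0.078 m and y of media2 in the frame of tub_in between -0.078 and 0.078 m and z of media2 in the frame of tub_in between -0.01 and 0.075 m and x of media3 in the frame of tub_in between -0.078 and 0.078 m and y of media3 in the frame of tub_in between -0.078 and 0.078 m and z of media3 in the frame of tub_in between -0.01 and 0.075 m and x of media4 in the frame of tub_in between -0.078 and 0.078 m and y of media4 in the frame of tub_in between -0.078 and 0.078 m and z of media4 in the frame of tub_in between -0.01 and 0.075 m and x of media5 in the frame of tub_in between -0.078 and 0.078 m and y of media5 in the frame of tub_in between -0.078 and 0.078 m and z of media5 in the frame of tub_in between -0.01 and 0.075 m), for 0.2 s.
2. the lid is shut (within 0.06 rad) (all of step 1 and value of joint lid below 0.06 rad), for 0.2 s.
3. the hasp lies over its staple on the shut lid (within 0.08 rad) (value of joint lid below 0.06 rad and value of joint hasp below 0.08 rad), for 0.2 s.
4. the switch has clicked over to run (past 1.05 rad) (all of step 3 and value of joint switch above 1.05 rad), for 0.2 s.
At the end, for the whole second after the job is handed in: All castings and pebbles are in the tub, the lid is shut (under 0.06 rad), the hasp is closed over the staple (under 0.08 rad), the switch stands at run (past 1.05 rad), and the empty cup stands upright and still on the cork mat (within 45 mm of its centre) (all of step 1 and all of step 4 and horizontal distance between cup and mat below 0.045 m and angle between cup's own z axis and vertical below 0.12 rad and z of cup in the frame of mat below 0.012 m and linear speed of cup below 0.03 m/s); the robot touches nothing.
It fails at once if the bottle is moved more than 40 mm or tipped over (distance of bottle from where it was at the start of the episode above 0.04 m or angle between bottle's own z axis and vertical above 0.5 rad).
It fails at once if the brush is moved more than 40 mm (distance of brush from where it was at the start of the episode above 0.04 m).
It fails at once if the mandrel is moved more than 40 mm or tipped over (distance of mandrel from where it was at the start of the episode above 0.04 m or angle between mandrel's own z axis and vertical above 0.5 rad).
It fails at once if the dish is moved more than 40 mm or tipped over (distance of dish from where it was at the start of the episode above 0.04 m or angle between dish's own z axis and vertical above 0.5 rad).
Of casting0, casting1, casting2, casting3 only 2 to 4 are there at a start; the rules pass over those that are not, and their reading is None.
At some moment in a run one of casting0, casting1, casting2, casting3 may be knocked a few centimetres aside while the robot is not near it.
It also fails if it takes over 210 s, if anything falls off the work surface, if the arm or the gripper's body presses on something with over 40 N, if the wrist force passes 120 N, or if a joint passes its speed limit or range.

ROBOT

A 6-joint arm with a two-finger parallel gripper is mounted at the origin on the work surface. World frame = base frame: x ahead of the robot, y to its left, z up, the work surface at z = 0. Lengths are in mm, angles in rad, forces in N, time in s.
With the tool pointing down it reaches from about 350 to 775 mm from the base axis. Payload 7.3 kg.
Tool frame: the origin (TCP) lies midway between the tips of the shut fingers; the grasp point (between the pads) lies 19 mm behind it; z points along the fingers, y is the line along which they close (so a half turn about z gives the same grasp; the last joint's range is limited). The gripper opens to 92 mm and grips with 3 to 60 N. Pads are 19 mm wide; open, the fingers measure 130 mm over their backs; the gripper's body (75 mm by 190 mm) begins 47 mm behind the grasp point.
Start: joints at [1.169, 0.342, 1.524, -0, 1.275, -0.146], TCP at [132.819, 507.941, 226.741] pointing down, gripper open.
Joint ranges: [-2.53, 2.53], [-0.77, 2.02], [0.04, 2.7], [-1, 4.14], [0.28, 2.66], [-3.11, 3.11]. Speed limits (rad/s): [2.57, 2.57, 3.14, 3.14, 3.14, 3.14].

INTERFACE

Orientations are given as [roll, pitch, yaw] about the fixed x, y, z axes, in that order (R = Rz(yaw) Ry(pitch) Rx(roll)).
In Python, from plant import bot gives the robot as it stands.
- The arm moves only by the tool servo_tool, never from a script. Its argument "deltas" is a list of rows, each a list of 2 entries, a list of its own where there are three numbers: the shift along the tool's x, y, z in m, then the turn, a rotation vector about the tool's x, y, z in degrees. A call has 1 to 20 rows; each row shifts and turns the commanded pose from where the row before left it, along the tool's axes as they then stand; what a row does not reach is not made up. A row lasts 1/8 s, in which the tool goes at most 62.5 mm and 10.7 degrees, less where a joint would pass 70% of its speed; a pose out of reach is approached as far as the arm can. A call with a gripper value outside its range is refused whole. "fingers" is the opening, from 0 (shut) to 1 (fully open), set as the call begins (left out, the last holds). The fingers move at their own pace and stop on an object; the grip force is fixed at half the most. Time passes only in rows, so rows that do not move let the fingers close. It gives the time, the measured TCP pose, the force, the opening and the grip force at its end, in the units of the state.
- bot.get_obs(): the state, without advancing time (a new reading comes with each control period).
- bot.capture(name): name is "scene" or "top"; returns the picture (384x512x3 uint8, red, green, blue); there is no depth.
- bot.camera_model(name): a dict with "mtx" (3x3 intrinsics, pixels), "dist" ([k1, k2, p1, p2, k3] as OpenCV has them; the pictures are not rectified), "xyz" and "rotation" of the camera in the world. Camera axes: x right, y down, z forward; pixel columns grow to the right and rows downward; lengths in mm; the calibration is good to about 2 mm. A picture is of the moment at which its call begins. camera_model takes no time and is no camera call.
- bot.close_job(): hands the job in; it is judged then, once.
The state is a dict: "time": time; "joint_positions": joint angles; "dq": joint speeds; "tau": joint torques, N m; "tool_pos": TCP position; "tcp_rot": TCP orientation; "contact_force": force on the tool from outside, world axes, zero at the start; "moment": the same for the moment, N m; "grip_width": finger opening in mm; "finger_force": force on a finger pad.
Only numpy, scipy, OpenCV 4.12 (cv2) and the standard library are available. Lean on these libraries where they do the work, as an engineer would, in place of code of your own. Each camera call takes 0.05 s, during which the arm holds its last target. There are 200 camera calls.

## Working session

There is one attempt and no reset: what is moved stays moved. The work goes in short steps, Python scripts to look and compute and a tool call to move; the robot and the scene stay as the last step left them, time stands still between calls to the robot, and variables do not carry over. Pictures are saved under pics/ and viewed, at most 14 in all, crops included, and the job is handed in when it is done.

Besides the shell and the picture viewer there is one more tool, called after "Call:" as name(argument=value, ...), one argument or row to a line, values as JSON. servo_tool: Moves the arm, as the interface text tells. Its arguments: {"type":"object","properties":{"deltas":{"type":"array"},"fingers":{"type":"number"}},"required":["deltas"]}

```bash
ls; mkdir -p pics
python3 - <<'E'
from plant import bot
import cv2
print(bot.get_obs())
for n in("scene","top"):
    m=bot.camera_model(n);print(n,m)
    cv2.imwrite(f"pics/{n}0.png",cv2.cvtColor(bot.capture(n),cv2.COLOR_RGB2BGR))
E
```

```text
pics
{'time': 0.0, 'joint_positions': array([ 1.16901959e+00,  3.42736639e-01,  1.52502444e+00, -6.51210553e-06,
        1.27537412e+00, -1.46006599e-01]), 'dq': array([-1.11382943e-03, -1.69380919e-03, -8.97889688e-04,  4.73417434e-05,
        2.18316721e-04,  1.22570088e-04]), 'tau': array([ 9.24600099e-04, -4.31233943e+01, -2.44222909e+01,  7.19997799e-02,
        5.57714654e-02, -1.28970328e-04]), 'tool_pos': array([132.6442868 , 507.54991107, 226.03513985]), 'tcp_rot': array([-3.14006561e+00, -2.18261692e-04,  2.88582425e+00]), 'contact_force': array([ 0.55141559, -0.07936976,  0.7485752 ]), 'moment': array([-0.03504005,  0.0374679 , -0.0271388 ]), 'finger_force': 0.0, 'grip_width': 91.8252498427224}
scene {'mtx': array([[384.33987327,   0.        , 251.49939308],
       [  0.        , 384.33987327, 195.05337412],
       [  0.        ,   0.        ,   1.        ]]), 'dist': array([-0.06134742,  0.        ,  0.        ,  0.        ,  0.        ]), 'xyz': array([1573.17203896,   56.23859198,  936.31156678]), 'rotation': array([-2.24739669, -0.00346395,  1.7229063 ])}
top {'mtx': array([[492.37378574,   0.        , 268.40154737],
       [  0.        , 492.37378574, 199.15584555],
       [  0.        ,   0.        ,   1.        ]]), 'dist': array([-0.1365845,  0.       ,  0.       ,  0.       ,  0.       ]), 'xyz': array([ 329.18280457,  -92.92916547, 1450.06538203]), 'rotation': array([-2.95013579,  0.01314592, -1.59696856])}
```

View pics/scene0.png

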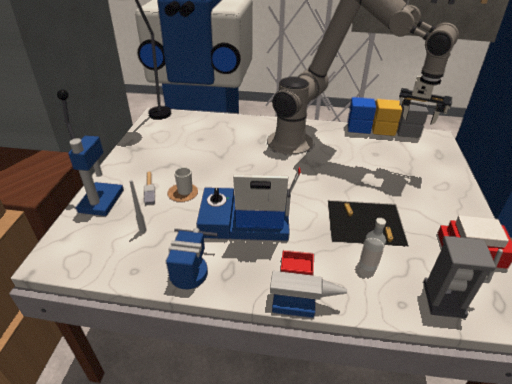

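View pics/top0.png

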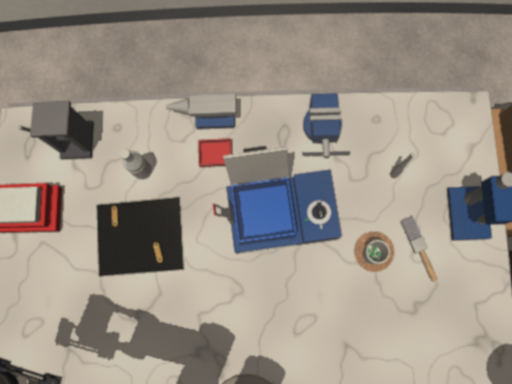

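The top view shows two castings on the pad (115,215 and 157,252), the tumbler at (265,210), its switch at (319,210), the hasp tip at (220,210) and the cup on its mat at (376,251). The scene view also shows two castings (349,208 and 388,232), with the lid leaning back and open.

```bash
cat > h.py <<'E'
import numpy as np, cv2
from scipy.spatial.transform import Rotation as R
from plant import bot
def cap(n,save=None):
    im=cv2.cvtColor(bot.capture(n),cv2.COLOR_RGB2BGR)
    if save: cv2.imwrite(f"pics/{save}.png",im)
    return im
def ray(n,px):
    m=bot.camera_model(n)
    u=cv2.undistortPoints(np.array(px,float).reshape(-1,1,2),m["mtx"],m["dist"]).reshape(-1,2)
    d=np.c_[u,np.ones(len(u))]@R.from_euler("xyz",m["rotation"]).as_matrix().T
    return m["xyz"],d
def plane(n,px,z):
    o,d=ray(n,px); return o+d*((z-o[2])/d[:,2])[:,None]
def tri(pa,pb,a="top",b="scene"):
    o1,d1=ray(a,pa);o2,d2=ray(b,pb);out=[]
    for u,v in zip(d1,d2):
        u=u/np.linalg.norm(u);v=v/np.linalg.norm(v)
        t=np.linalg.lstsq(np.c_[u,-v],o2-o1,rcond=None)[0]
        p,q=o1+u*t[0],o2+v*t[1];out.append(np.r_[(p+q)/2,np.linalg.norm(p-q)])
    return np.array(out)
def proj(n,P):
    m=bot.camera_model(n);Rm=R.from_euler("xyz",m["rotation"]).as_matrix().T
    return cv2.projectPoints(np.array(P,float).reshape(-1,1,3),cv2.Rodrigues(Rm)[0],-Rm@m["xyz"],m["mtx"],m["dist"])[0].reshape(-1,2)
def mask(im,lo,hi):
    return cv2.inRange(cv2.cvtColor(im,cv2.COLOR_BGR2HSV),np.array(lo),np.array(hi))
def blobs(m,a=10):
    n,l,s,c=cv2.connectedComponentsWithStats(m)
    return [(c[i].round(1),s[i,4],(l==i).astype(np.uint8)) for i in range(1,n) if s[i,4]>=a]
E
python3 - <<'E'
from h import *
np.set_printoptions(precision=1,suppress=True)
t=cv2.imread("pics/top0.png");s=cv2.imread("pics/scene0.png")
c={}
for n,im in(("top",t),("scene",s)):
    m=mask(im,(10,90,100),(28,255,255))
    for p,a,b in blobs(m,12):
        r=cv2.minAreaRect(cv2.findNonZero(b)); print(n,p,a,plane(n,[p],17),"rect",r[1])
        if n=="top":
            box=cv2.boxPoints(r); w=plane(n,box,17)[:,:2]
            e=[w[1]-w[0],w[2]-w[1]]; e=max(e,key=np.linalg.norm); print("  yaw",np.degrees(np.arctan2(e[1],e[0])),np.linalg.norm(e))
    for p,a,b in blobs(mask(im,(40,80,40),(80,255,255)),8): print(n,"green",p,a,plane(n,[p],20))
    for p,a,b in blobs(mask(im,(100,120,40),(125,255,255)),200): print(n,"blue",p,a)
cv2.imwrite("pics/tz.png",cv2.resize(t[135:280,195:400],None,fx=3.9,fy=3.9,interpolation=cv2.INTER_CUBIC))
cv2.imwrite("pics/sz.png",cv2.resize(s[155:250,160:310],None,fx=5,fy=5,interpolation=cv2.INTER_CUBIC))
E
```

```text
top [499.  140.7] 485 [[ 772.6 -806.4   17. ]] rect (65.56883239746094, 9.64199447631836)
  yaw 177.85387029676366 213.84877742026978
top [114.3 215.6] 117 [[570.4 382.1  17. ]] rect (19.0, 6.0)
  yaw -178.26032568530198 57.77260835301613
top [508.7 225.8] 42 [[ 504.6 -804.8   17. ]] rect (7.0, 5.0)
  yaw 173.4669081367316 21.4236309510152
top [371.4 251.4] 566 [[ 443.5 -377.9   17. ]] rect (38.0, 37.0)
  yaw 176.1789217189941 111.42351423407798
top [157.4 252.1] 125 [[458.3 248.8  17. ]] rect (20.615528106689453, 6.305926322937012)
  yaw -165.34145659484733 61.16044345297955
top [427.8 265.8] 145 [[ 395.4 -542.5   17. ]] rect (30.968061447143555, 4.873661518096924)
  yaw -159.46739442595054 89.77182450369483
top blue [303.5 204.1] 436
top blue [499.3 201.6] 815
top blue [265.5 212.6] 2983
top blue [465.  217.9] 1062
scene [483.5   1. ] 12 [[-3564.8  2017.2    17. ]] rect (2.0, 3.0)
scene [387.3 116.6] 814 [[-314.1  485.7   17. ]] rect (25.89322280883789, 35.49000930786133)
scene [ 31.8 157.6] 27 [[  330.6 -1118.     17. ]] rect (4.0249223709106445, 12.074767112731934)
scene [148.5 1
[... 545 characters left out ...]
6.945944309234619, 18.729244232177734)
scene [348.4 208.2] 53 [[462.  250.2  17. ]] rect (12.074767112731934, 4.0249223709106445)
scene [  8.3 220.1] 343 [[ 720.6 -959.2   17. ]] rect (14.811507225036621, 35.46700668334961)
scene [388.9 232.8] 62 [[572.3 383.7  17. ]] rect (12.911890983581543, 4.807619094848633)
scene [ 10.4 329.3] 304 [[1119.7 -673.5   17. ]] rect (7.765803337097168, 44.65336227416992)
scene blue [192.1  44.4] 4194
scene blue [146.9  54.8] 262
scene blue [490.  127.1] 3026
scene blue [200.5  97.6] 1730
scene blue [361.3 114.8] 829
scene blue [ 86.8 153. ] 712
scene blue [101.1 199.2] 785
scene blue [222.1 235. ] 4318
scene blue [506.4 213. ] 371
scene blue [293.5 305.6] 720
```

View pics/tz.png

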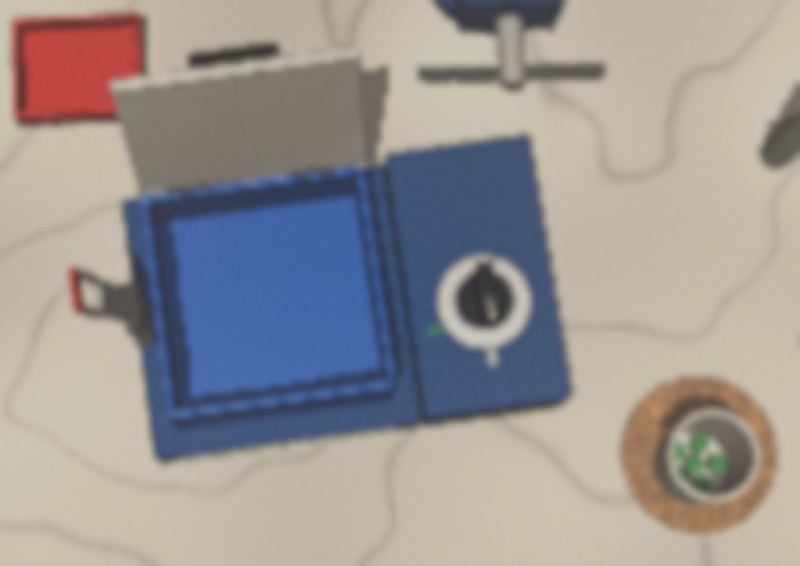

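View pics/sz.png

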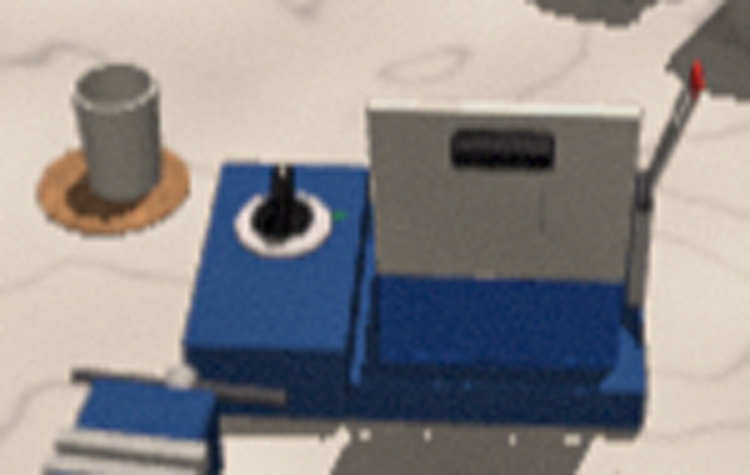

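The zoomed crops show the rim, deck corners and switch disc (top crop 485,300), the hasp tip (top 74,290; scene 698,78) and the lid's edge. The cup rim is centred at top crop (712,455) and scene crop (117,86).

Run:
```python
from h import *
np.set_printoptions(precision=1,suppress=True)
T=lambda p:np.array(p,float)/3.9+[195,135]-.4
S=lambda p:np.array(p,float)/5+[160,155]-.4
names=["cast far","cast near"]
print(tri([[114.3,215.6],[157.4,252.1]],[[388.9,232.8],[348.4,208.2]]))
pt=T([[712,455],[74,290],[485,302],[112,86],[358,55],[145,45],[388,155]])
ps=S([[117,86],[698,78],[283,222],[640,108],[370,104],[0,0],[220,163]])
for n,r in zip(["cuprim","hasptip","swdisc","lidL","lidR","-","deckcorner(no)"],tri(pt,ps)): print(n,r)
deck=plane("top",T([[388,155],[530,137],[572,397],[425,417]]),70); print("deck",deck)
for a,b in((0,1),(1,2),(2,3),(3,0)):
    d=deck[b]-deck[a]; print(np.linalg.norm(d),np.degrees(np.arctan2(d[1],d[0])))
b=plane("top",T([[160,460],[125,200],[425,422]]),40); print("base",b)
rim=plane("top",T([[145,200],[375,168],[398,388],[172,418]]),125);print("rim",rim,rim.mean(0))
print("disc z84",plane("top",T([[485,302]]),84),"mat",plane("top",T([[699,455]]),4),"cup z94",plane("top",T([[712,455]]),94),plane("scene",S([[117,86]]),94))
print("marks",plane("top",T([[436,330],[493,358],[485,265]]),[74]))
```

```text
[[570.8 383.5  15.3   1.6]
 [458.6 250.2  14.1   1.3]]
cuprim [ 437.  -378.2   93.9    1. ]
hasptip [545.8  56.7 224.2   0.3]
swdisc [ 554.7 -223.4   75.6    0.9]
lidL [665.7  25.  282.6   0.4]
lidR [ 682.2 -131.1  279.6    0.5]
- [ 722.6 -153.4  392.8  322.7]
deckcorner(no) [ 646.5 -192.5  199.7   83.9]
deck [[ 667.8 -157.7   70. ]
 [ 678.6 -263.6   70. ]
 [ 484.3 -284.3   70. ]
 [ 473.  -177.4   70. ]]
106.36742244815007 -84.19119985838267
195.3966806742184 -173.8952869372846
107.49504931778738 96.0297851749755
195.8087084614965 5.774367018732865
base [[ 449.8   16.4   40. ]
 [ 646.2   40.1   40. ]
 [ 472.4 -179.1   40. ]]
rim [[ 626.6   17.9  125. ]
 [ 645.1 -145.6  125. ]
 [ 488.  -156.1  125. ]
 [ 471.4    1.1  125. ]] [557.8 -70.7 125. ]
disc z84 [[ 553.4 -223.1   84. ]] mat [[ 444.6 -387.7    4. ]] cup z94 [[ 437.1 -378.6   94. ]] [[ 437.3 -377.6   94. ]]
marks [[ 535.5 -187.6   74. ]
 [ 513.9 -228.    74. ]
 [ 582.4 -225.3   74. ]]
```

Call:
servo_tool(
  deltas=[
    [[0, 0, 0], [0, 0, -7.35]],
    [[0, 0, 0], [0, 0, -7.35]],
    [[-0.041, -0.032, 0], [0, 0, 0]],
    [[-0.041, -0.032, 0], [0, 0, 0]],
    [[-0.041, -0.032, 0], [0, 0, 0]],
    [[-0.041, -0.032, 0], [0, 0, 0]],
    [[-0.041, -0.032, 0], [0, 0, 0]],
    [[-0.041, -0.032, 0], [0, 0, 0]],
    [[-0.041, -0.032, 0], [0, 0, 0]],
    [[-0.039, -0.034, 0], [0, 0, 0]],
    [[0, 0, 0.03], [0, 0, -7.3]],
    [[0, 0, 0.03], [0, 0, -7.3]],
    [[0, 0, 0.03], [0, 0, 0]],
    [[0, 0, 0.03], [0, 0, 0]],
    [[0, 0, 0], [0, 0, 0]],
    [[0, 0, 0], [0, 0, 0]],
  ],
  fingers=0.6,
)

```text
time: 2.1
tool_pos: [459.6, 250.4, 107.6]
tcp_rot: [3.141, 0.001, -2.886]
contact_force: [0.0, 0.5, 0.3]
grip_width: 55.2
finger_force: 0.0
```

Call:
servo_tool(
  deltas=[
    [[0, 0, 0.03], [0, 0, 0]],
    [[0, 0, 0.03], [0, 0, 0]],
    [[0, 0, 0.025], [0, 0, 0]],
    [[0, 0, 0.015], [0, 0, 0]],
    [[0, 0, 0], [0, 0, 0]],
    [[0, 0, 0], [0, 0, 0]],
  ],
)

```text
time: 2.85
tool_pos: [459.9, 250.6, 7.9]
tcp_rot: [3.141, 0.002, -2.886]
contact_force: [0.1, -0.5, -0.6]
grip_width: 55.2
finger_force: 0.0
```

Call:
servo_tool(
  deltas=[
    [[0, 0, 0], [0, 0, 0]],
    [[0, 0, 0], [0, 0, 0]],
    [[0, 0, 0], [0, 0, 0]],
    [[0, 0, 0], [0, 0, 0]],
    [[0, 0, 0], [0, 0, 0]],
    [[0, 0, 0], [0, 0, 0]],
    [[0, 0, 0], [0, 0, 0]],
    [[0, 0, 0], [0, 0, 0]],
  ],
  fingers=0,
)

```text
time: 3.85
tool_pos: [459.0, 250.2, 6.8]
tcp_rot: [3.141, 0.0, -2.886]
contact_force: [-0.6, -0.4, 1.8]
grip_width: 15.6
finger_force: 30.0
```

Call:
servo_tool(
  deltas=[
    [[0, 0, -0.03], [0, 0, 0]],
    [[0, 0, -0.035], [0, 0, 7.3]],
    [[0, 0, -0.04], [0, 0, 7.3]],
    [[0, 0, -0.04], [0, 0, 0]],
    [[0, 0, -0.04], [0, 0, 0]],
    [[0, 0, -0.04], [0, 0, 0]],
    [[0, 0, -0.04], [0, 0, 0]],
    [[-0.01, -0.038, 0], [0, 0, 0]],
    [[-0.01, -0.038, 0], [0, 0, 0]],
    [[-0.01, -0.038, 0], [0, 0, 0]],
    [[-0.01, -0.038, 0], [0, 0, 0]],
    [[-0.01, -0.038, 0], [0, 0, 0]],
    [[-0.01, -0.038, 0], [0, 0, 0]],
    [[-0.01, -0.038, 0], [0, 0, 0]],
    [[-0.01, -0.038, 0], [0, 0, 0]],
    [[-0.01, -0.036, 0], [0, 0, 0]],
    [[0, 0, 0.035], [0, 0, 0]],
    [[0, 0, 0.035], [0, 0, 0]],
    [[0, 0, 0.03], [0, 0, 0]],
    [[0, 0, 0], [0, 0, 0]],
  ],
)

```text
time: 6.35
tool_pos: [547.6, -89.3, 169.4]
tcp_rot: [3.14, -0.006, -3.141]
contact_force: [0.1, 0.0, -0.9]
grip_width: 15.6
finger_force: 30.0
```

Call:
servo_tool(
  deltas=[
    [[0, 0, 0.03], [0, 0, 0]],
    [[0, 0, 0.025], [0, 0, 0]],
    [[0, 0, 0.015], [0, 0, 0]],
    [[0, 0, 0.01], [0, 0, 0]],
    [[0, 0, 0], [0, 0, 0]],
  ],
)

```text
time: 6.98
tool_pos: [549.4, -89.8, 91.8]
tcp_rot: [3.141, -0.0, -3.141]
contact_force: [-0.1, -0.8, -0.3]
grip_width: 15.7
finger_force: 30.0
```

Call:
servo_tool(
  deltas=[
    [[0, 0, 0], [0, 0, 0]],
    [[0, 0, 0], [0, 0, 0]],
    [[0, 0, 0], [0, 0, 0]],
    [[0, 0, 0], [0, 0, 0]],
    [[0, 0, -0.03], [0, 0, 0]],
    [[0, 0, -0.04], [0, 0, 0]],
    [[0, 0, -0.04], [0, 0, 0]],
    [[0, 0, -0.04], [0, 0, 0]],
    [[0, 0, -0.03], [0, 0, 0]],
    [[0, 0, 0], [0, 0, 0]],
  ],
  fingers=0.55,
)

```text
time: 8.22
tool_pos: [550.3, -90.0, 274.3]
tcp_rot: [-3.14, 0.005, -3.141]
contact_force: [-0.3, -0.7, 0.1]
grip_width: 50.6
finger_force: 0.0
```

Run:
```python
from h import *
np.set_printoptions(precision=1,suppress=True)
im=cap("top","top1");s=cap("scene","scene1")
for n,i in(("top",im),("scene",s)):
    for p,a,b in blobs(mask(i,(10,90,80),(28,255,255)),12):
        r=cv2.minAreaRect(cv2.findNonZero(b));w=plane(n,cv2.boxPoints(r),17)[:,:2];e=max([w[1]-w[0],w[2]-w[1]],key=np.linalg.norm)
        q=plane(n,[p],17)[0]
        if 300<q[0]<720 and -250<q[1]<560: print(n,p,a,q,np.degrees(np.arctan2(e[1],e[0])),np.linalg.norm(e))
print(bot.get_obs()["tool_pos"])
```

```text
top [114.  215.8] 140 [569.8 383.   17. ] -178.26029482853147 63.854886403680666
top [272.5 216.5] 46 [555.  -92.1  17. ] 178.38265576911277 32.785253269200005
scene [388.8 233.5] 75 [575.9 382.9  17. ] 2.7222754632014827 66.11682014126771
[549.  -89.7 271.1]
```

Call:
servo_tool(
  deltas=[
    [[-0.0017, 0.0394, 0], [0, 0, 0]],
    [[-0.0017, 0.0394, 0], [0, 0, 0]],
    [[-0.0017, 0.0394, 0], [0, 0, 0]],
    [[-0.0017, 0.0394, 0], [0, 0, 0]],
    [[-0.0017, 0.0394, 0], [0, 0, 0]],
    [[-0.0017, 0.0394, 0], [0, 0, 0]],
    [[-0.0017, 0.0394, 0], [0, 0, 0]],
    [[-0.0017, 0.0394, 0], [0, 0, 0]],
    [[-0.0017, 0.0394, 0], [0, 0, 0]],
    [[-0.0017, 0.0394, 0], [0, 0, 0]],
    [[-0.0017, 0.0394, 0], [0, 0, 0]],
    [[-0.0017, 0.0394, 0], [0, 0, 0]],
    [[0, 0, 0.03], [0, 0, -1.7]],
    [[0, 0, 0.035], [0, 0, 0]],
    [[0, 0, 0.035], [0, 0, 0]],
    [[0, 0, 0.035], [0, 0, 0]],
    [[0, 0, 0.03], [0, 0, 0]],
    [[0, 0, 0.02], [0, 0, 0]],
    [[0, 0, 0], [0, 0, 0]],
  ],
)

```text
time: 10.7
tool_pos: [567.4, 382.1, 83.1]
tcp_rot: [-3.139, -0.006, -3.111]
contact_force: [-0.5, -0.7, 0.8]
grip_width: 50.6
finger_force: 0.0
```

Run:
```python
from h import *
np.set_printoptions(precision=1,suppress=True)
s=cap("scene","scene2")
for n,i in(("scene",s),):
    for p,a,b in blobs(mask(i,(10,90,80),(28,255,255)),12):
        q=plane(n,[p],17)[0]
        if 300<q[0]<720 and -250<q[1]<560: print(n,p,a,q)
print(bot.get_obs()["tool_pos"])
```

```text
scene [412.4 192.8] 17 [329.5 503.7  17. ]
scene [388.6 233.2] 65 [574.5 382.4  17. ]
[568.4 382.6  85. ]
```

Casting is still in place; descend and grip.

Call:
servo_tool(
  deltas=[
    [[0, 0, 0.03], [0, 0, 0]],
    [[0, 0, 0.025], [0, 0, 0]],
    [[0, 0, 0.015], [0, 0, 0]],
    [[0, 0, 0.009], [0, 0, 0]],
    [[0, 0, 0], [0, 0, 0]],
    [[0, 0, 0], [0, 0, 0]],
  ],
)

```text
time: 11.5
tool_pos: [569.9, 383.4, 8.8]
tcp_rot: [3.141, 0.002, -3.111]
contact_force: [0.1, 0.8, 0.1]
grip_width: 50.4
finger_force: 0.0
```

Call:
servo_tool(
  deltas=[
    [[0, 0, 0], [0, 0, 0]],
    [[0, 0, 0], [0, 0, 0]],
    [[0, 0, 0], [0, 0, 0]],
    [[0, 0, 0], [0, 0, 0]],
    [[0, 0, 0], [0, 0, 0]],
    [[0, 0, 0], [0, 0, 0]],
  ],
  fingers=0,
)

```text
time: 12.25
tool_pos: [569.4, 383.2, 7.8]
tcp_rot: [3.141, 0.0, -3.111]
contact_force: [-0.1, 0.5, 0.4]
grip_width: 15.5
finger_force: 29.9
```

Call:
servo_tool(
  deltas=[
    [[0, 0, -0.03], [0, 0, 0]],
    [[0, 0, -0.035], [0, 0, 1.7]],
    [[0, 0, -0.04], [0, 0, 0]],
    [[0, 0, -0.04], [0, 0, 0]],
    [[0, 0, -0.04], [0, 0, 0]],
    [[0, 0, -0.04], [0, 0, 0]],
    [[0, 0, -0.037], [0, 0, 0]],
    [[0.0015, -0.039, 0], [0, 0, 0]],
    [[0.0015, -0.039, 0], [0, 0, 0]],
    [[0.0015, -0.039, 0], [0, 0, 0]],
    [[0.0015, -0.039, 0], [0, 0, 0]],
    [[0.0015, -0.039, 0], [0, 0, 0]],
    [[0.0015, -0.039, 0], [0, 0, 0]],
    [[0.0015, -0.039, 0], [0, 0, 0]],
    [[0.0015, -0.039, 0], [0, 0, 0]],
    [[0.0015, -0.039, 0], [0, 0, 0]],
    [[0.0015, -0.039, 0], [0, 0, 0]],
    [[0, -0.039, 0], [0, 0, 0]],
    [[0, -0.039, 0], [0, 0, 0]],
    [[0, 0, 0.03], [0, 0, 0]],
  ],
)

```text
time: 14.75
tool_pos: [555.6, -88.1, 241.1]
tcp_rot: [-3.139, 0.004, 3.139]
contact_force: [-0.1, 0.2, -1.4]
grip_width: 15.6
finger_force: 29.9
```

Call:
servo_tool(
  deltas=[
    [[0, 0, 0.035], [0, 0, 0]],
    [[0, 0, 0.04], [0, 0, 0]],
    [[0, 0, 0.035], [0, 0, 0]],
    [[0, 0, 0.02], [0, 0, 0]],
    [[0, 0, 0.01], [0, 0, 0]],
    [[0, 0, 0], [0, 0, 0]],
  ],
)

```text
time: 15.5
tool_pos: [554.5, -84.9, 99.5]
tcp_rot: [3.141, -0.001, -3.141]
contact_force: [-0.3, -0.6, -0.2]
grip_width: 15.7
finger_force: 29.9
```

Call:
servo_tool(
  deltas=[
    [[0, 0, 0], [0, 0, 0]],
    [[0, 0, 0], [0, 0, 0]],
    [[0, 0, 0], [0, 0, 0]],
    [[0, 0, 0], [0, 0, 0]],
    [[0, 0, -0.03], [0, 0, 0]],
    [[0, 0, -0.04], [0, 0, 0]],
    [[0, 0, -0.04], [0, 0, 0]],
    [[0, 0, -0.04], [0, 0, 0]],
    [[0, 0, -0.03], [0, 0, 0]],
    [[0, 0, 0], [0, 0, 0]],
  ],
  fingers=0.55,
)

```text
time: 16.75
tool_pos: [555.7, -85.2, 282.2]
tcp_rot: [-3.14, 0.005, -3.141]
contact_force: [0.5, 0.1, 0.1]
grip_width: 50.2
finger_force: 0.0
```

Call:
servo_tool(
  deltas=[
    [[0.021, -0.041, -0.005], [0, 0, 0]],
    [[0.021, -0.041, -0.005], [0, 0, 0]],
    [[0.021, -0.041, -0.005], [0, 0, 0]],
    [[0.021, -0.041, -0.005], [0, 0, 0]],
    [[0.021, -0.041, -0.005], [0, 0, 0]],
    [[0.021, -0.041, -0.005], [0, 0, 0]],
    [[0, 0, 0], [0, 0, 10.1]],
    [[0, 0, 0], [0, 0, 10.1]],
    [[0, 0, 0], [0, 0, 10.1]],
    [[0, 0, 0], [0, 0, 10.1]],
    [[0, 0, 0], [0, 0, 10.1]],
    [[0, 0, 0], [0, 0, 10.1]],
    [[0, 0, 0], [0, 0, 10.1]],
    [[0, 0, 0], [0, 0, 10.1]],
    [[0, 0, 0], [0, 0, 10.1]],
    [[0, 0, 0], [0, 0, 10.1]],
    [[0, 0, 0], [0, 0, 10.1]],
    [[0, 0, 0], [0, 0, 10.1]],
    [[0, 0, 0], [0, 0, 9.8]],
  ],
  fingers=0.95,
)

```text
time: 19.12
tool_pos: [428.5, -330.7, 308.0]
tcp_rot: [-3.139, -0.0, 0.85]
contact_force: [-0.1, 0.4, -0.2]
grip_width: 87.4
finger_force: 0.0
```

```bash
python3 -c "
from h import *
np.set_printoptions(precision=4,suppress=True)
o=bot.get_obs();print(o['joint_positions'],o['tool_pos'],o['tcp_rot'])
t=cap('top','top2')
cv2.imwrite('pics/t2z.png',cv2.resize(t[135:300,200:450],None,fx=3.2,fy=3.2,interpolation=cv2.INTER_CUBIC))
"
```

```text
[-0.7989  0.3257  1.3244  0.0001  1.4943 -0.0784] [ 428.4982 -330.6844  307.9741] [-3.1388 -0.0003  0.8503]
```

Call:
servo_tool(
  deltas=[
    [[0, 0, 0], [0, 10, 0]],
    [[0, 0, 0], [0, 10, 0]],
    [[0, 0, 0], [0, 0, 0]],
    [[0, 0, 0], [0, 0, 0]],
  ],
)

```text
time: 19.68
tool_pos: [428.7, -330.9, 309.1]
tcp_rot: [-3.141, -0.347, 0.856]
contact_force: [-0.9, 0.2, 0.2]
grip_width: 87.3
finger_force: 0.0
```

```bash
python3 -c "
from h import *
np.set_printoptions(precision=4,suppress=True)
o=bot.get_obs();print(o['joint_positions'],o['tool_pos'],o['tcp_rot'])
"
```

```text
[-0.9966  0.342   1.3486  0.3326  1.5533 -0.3055] [ 428.7221 -330.9271  309.1284] [-3.1408 -0.3471  0.8564]
```

View pics/t2z.png

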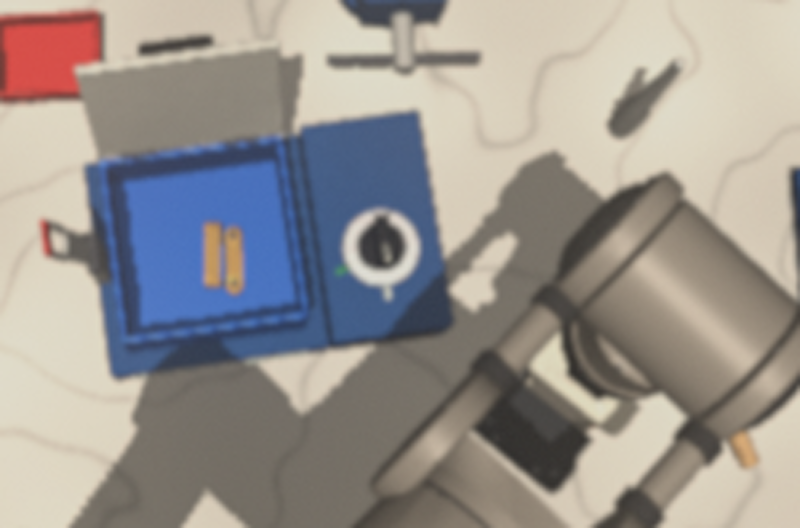

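Call:
servo_tool(
  deltas=[
    [[0, 0, 0], [0, 10, 0]],
    [[0, 0, 0], [0, 10, 0]],
    [[0, 0, 0], [0, 10, 0]],
    [[0, 0, 0], [0, 10, 0]],
    [[0, 0, 0], [0, 10, 0]],
    [[0, 0, 0], [0, 0, 0]],
    [[0, 0, 0], [0, 0, 0]],
  ],
)

```text
time: 20.55
tool_pos: [429.6, -330.3, 310.1]
tcp_rot: [3.138, -1.217, 0.861]
contact_force: [-0.3, 0.9, 0.4]
grip_width: 87.4
finger_force: 0.0
```

```bash
cat >> h.py <<'E'
def go(target,rot=None):
    "tool-frame shift (mm) and rotvec (deg) from the present pose to the target"
    o=bot.get_obs();Rm=R.from_euler("xyz",o["tcp_rot"])
    print("q",o["joint_positions"].round(2),"p",o["tool_pos"].round(1),"axes x,y,z",Rm.as_matrix().T.round(3).tolist())
    print("shift",Rm.inv().apply(np.array(target)-o["tool_pos"]).round(1))
    if rot is not None: print("turn",np.degrees((Rm.inv()*rot).as_rotvec()).round(2))
E
python3 -c "
from h import *
go([366,-461,150]); go([366,-461,101]); go([445.6,-368.6,57])
s=cap('scene','scene3')
cv2.imwrite('pics/s3z.png',s[60:270,60:330])
"
```

```text
q [-1.3   0.6   1.46  0.96  1.87 -0.7 ] p [ 429.6 -330.3  310.1] axes x,y,z [[0.226, 0.263, 0.938], [0.757, -0.654, 0.001], [0.613, 0.71, -0.346]]
shift [-198.9   37.1  -76.3]
q [-1.3   0.6   1.46  0.96  1.87 -0.7 ] p [ 429.6 -330.3  310.1] axes x,y,z [[0.226, 0.263, 0.938], [0.757, -0.654, 0.001], [0.613, 0.71, -0.346]]
shift [-244.9   37.   -59.4]
q [-1.3   0.6   1.46  0.96  1.87 -0.7 ] p [ 429.6 -330.3  310.1] axes x,y,z [[0.226, 0.263, 0.938], [0.757, -0.654, 0.001], [0.613, 0.71, -0.346]]
shift [-243.9   36.8   70.3]
```

View pics/s3z.png

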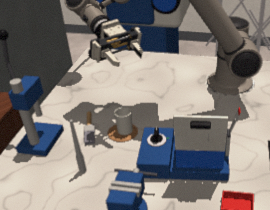

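Call:
servo_tool(
  deltas=[
    [[0, 0.0125, -0.02], [0, 0, 0]],
    [[0, 0.0125, -0.02], [0, 0, 0]],
    [[0, 0.012, -0.02], [0, 0, 0]],
    [[-0.035, 0, 0], [0, 0, 0]],
    [[-0.035, 0, 0], [0, 0, 0]],
    [[-0.035, 0, 0], [0, 0, 0]],
    [[-0.035, 0, 0], [0, 0, 0]],
    [[-0.035, 0, 0], [0, 0, 0]],
    [[-0.035, 0, 0], [0, 0, 0]],
    [[-0.025, 0, 0], [0, 0, 0]],
    [[0, 0, 0], [0, 0, 0]],
    [[0, 0, 0], [0, 0, 0]],
  ],
)

```text
time: 22.1
tool_pos: [367.9, -458.6, 111.1]
tcp_rot: [3.135, -1.219, 0.863]
contact_force: [0.2, 0.8, -0.8]
grip_width: 86.8
finger_force: 0.0
```

```bash
python3 -c "
from h import *
go([366,-461,101]); go([445.6,-368.6,57])
s=cap('scene','scene4');t=cap('top','top4')
a=cv2.resize(s[120:240,90:250],None,fx=2.5,fy=2.5);b=cv2.resize(t[190:310,300:460],None,fx=2.5,fy=2.5)
cv2.imwrite('pics/c4.png',np.hstack([a,b]))
"
```

```text
q [-1.43  1.02  1.22  0.83  1.85 -0.91] p [ 367.9 -458.6  111.1] axes x,y,z [[0.224, 0.262, 0.939], [0.756, -0.654, 0.002], [0.615, 0.709, -0.344]]
shift [-10.5   0.1   0.6]
q [-1.43  1.02  1.22  0.83  1.85 -0.91] p [ 367.9 -458.6  111.1] axes x,y,z [[0.224, 0.262, 0.939], [0.756, -0.654, 0.002], [0.615, 0.709, -0.344]]
shift [ -9.9  -0.3 130.3]
```

View pics/c4.png

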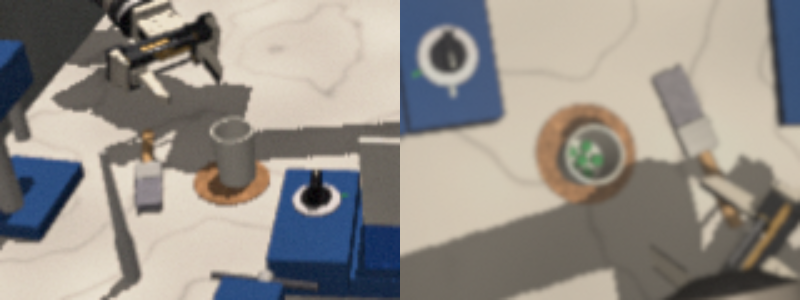

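Call:
servo_tool(
  deltas=[
    [[-0.01, 0, 0.02], [0, 0, 0]],
    [[0, 0, 0.03], [0, 0, 0]],
    [[0, 0, 0.03], [0, 0, 0]],
    [[0, 0, 0.025], [0, 0, 0]],
    [[0, 0, 0.015], [0, 0, 0]],
    [[0, 0, 0.01], [0, 0, 0]],
    [[0, 0, 0], [0, 0, 0]],
    [[0, 0, 0], [0, 0, 0]],
  ],
)

```text
time: 23.2
tool_pos: [444.8, -369.6, 55.8]
tcp_rot: [3.139, -1.221, 0.858]
contact_force: [-1.1, -0.3, 0.6]
grip_width: 87.4
finger_force: 0.0
```

Call:
servo_tool(
  deltas=[
    [[0, 0, 0], [0, 0, 0]],
    [[0, 0, 0], [0, 0, 0]],
    [[0, 0, 0], [0, 0, 0]],
    [[0, 0, 0], [0, 0, 0]],
    [[0, 0, 0], [0, 0, 0]],
    [[0, 0, 0], [0, 0, 0]],
  ],
  fingers=0,
)

```text
time: 23.95
tool_pos: [445.0, -369.0, 55.6]
tcp_rot: [3.141, -1.222, 0.857]
contact_force: [-0.7, -1.4, 1.2]
grip_width: 63.0
finger_force: 30.0
```

Call:
servo_tool(
  deltas=[
    [[0.015, 0, -0.0055], [0, 0, 0]],
    [[0.025, 0, -0.009], [0, 0, 0]],
    [[0.029, 0, -0.0107], [0, 0, 0]],
    [[0.029, 0, -0.0107], [0, 0, 0]],
    [[0.029, 0, -0.0107], [0, 0, 0]],
    [[0.029, 0, -0.0107], [0, 0, 0]],
    [[0.02, 0, -0.0073], [0, 0, 0]],
    [[0, 0, 0], [0, 5, 0]],
    [[0, 0, 0], [0, 5, 0]],
    [[0, 0, 0], [0, 5, 0]],
    [[0, 0, 0], [0, 5, 0]],
    [[0, 0, 0], [0, 0, 0]],
    [[0, 0, 0], [0, 0, 0]],
  ],
)

```text
time: 25.58
tool_pos: [444.7, -369.3, 243.3]
tcp_rot: [2.889, -1.569, 1.109]
contact_force: [0.2, 0.1, -1.5]
grip_width: 63.1
finger_force: 30.0
```

```bash
python3 -c "
from h import *
go([549,-41.5,230])
s=cap('scene','scene5')
cv2.imwrite('pics/c5.png',s[60:270,60:330])
"
```

```text
q [-1.32  0.91  1.4   1.14  2.   -0.84] p [ 444.7 -369.3  243.3] axes x,y,z [[0.001, 0.002, 1.0], [0.755, -0.655, 0.0], [0.655, 0.755, -0.002]]
shift [ -12.6 -136.1  316. ]
```

View pics/c5.png

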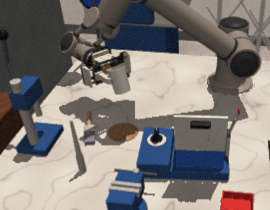

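The cup is held at crop (120,78), and the mat below it is empty at (122,130).

Call:
servo_tool(
  deltas=[
    [[0, -0.0136, 0.0316], [0, 0, 0]],
    [[0, -0.0136, 0.0316], [0, 0, 0]],
    [[0, -0.0136, 0.0316], [0, 0, 0]],
    [[0, -0.0136, 0.0316], [0, 0, 0]],
    [[0, -0.0136, 0.0316], [0, 0, 0]],
    [[0, -0.0136, 0.0316], [0, 0, 0]],
    [[0, -0.0136, 0.0316], [0, 0, 0]],
    [[0, -0.0136, 0.0316], [0, 0, 0]],
    [[0, -0.0136, 0.0316], [0, 0, 0]],
    [[-0.01, -0.0136, 0.0316], [0, 0, 0]],
    [[0, 0, 0], [0, 0, 0]],
    [[0, 0, 0], [0, 0, 0]],
  ],
)

```text
time: 27.12
tool_pos: [549.3, -42.0, 233.7]
tcp_rot: [1.768, -1.568, 2.23]
contact_force: [0.1, 0.0, -2.5]
grip_width: 63.1
finger_force: 30.0
```

```bash
python3 -c "
from h import *
go([549,-41.5,220])
s=cap('scene','scene6');t=cap('top','top6')
a=cv2.resize(s[110:250,140:320],None,fx=2.2,fy=2.2);b=cv2.resize(t[130:270,190:370],None,fx=2.2,fy=2.2)
cv2.imwrite('pics/c6.png',np.hstack([a,b]))
"
```

```text
q [-0.87  0.72  2.03  1.43  1.63 -1.19] p [549.3 -42.  233.7] axes x,y,z [[-0.001, 0.002, 1.0], [0.755, -0.655, 0.002], [0.655, 0.755, -0.0]]
shift [-13.7  -0.6   0.1]
```

View pics/c6.png

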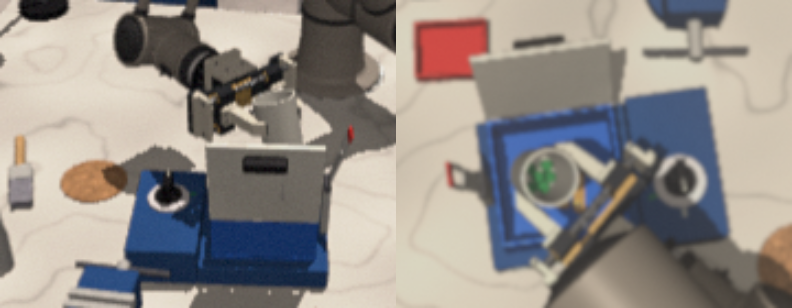

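Call:
servo_tool(
  deltas=[
    [[-0.012, 0, 0], [0, 0, 10]],
    [[0, 0, 0], [0, 0, 10]],
    [[0, 0, 0], [0, 0, 10]],
    [[0, 0, 0], [0, 0, 10]],
    [[0, 0, 0], [0, 0, 10]],
    [[0, 0, 0], [0, 0, 10]],
    [[0, 0, 0], [0, 0, 10]],
    [[0, 0, 0], [0, 0, 5]],
    [[0, 0, 0], [0, 0, 5]],
    [[0, 0, 0], [0, 0, 5]],
    [[0, 0, 0], [0, 0, 5]],
    [[0, 0, 0], [0, 0, 5]],
    [[0, 0, 0], [0, 0, 5]],
    [[0, 0, 0], [0, 0, 5]],
    [[0, 0, 0], [0, 0, 5]],
    [[0, 0, 0], [0, 0, 5]],
    [[0, 0, 0], [0, 0, 5]],
    [[0, 0, 0], [0, 0, 5]],
    [[0, 0, 0], [0, 0, 5]],
  ],
)

```text
time: 29.6
tool_pos: [549.2, -42.8, 221.3]
tcp_rot: [-1.571, 0.7, -0.716]
contact_force: [-0.5, 0.2, -1.9]
grip_width: 63.1
finger_force: 29.9
```

Call:
servo_tool(
  deltas=[
    [[0, 0, 0], [0, 0, 5]],
    [[0, 0, 0], [0, 0, 5]],
    [[0, 0, 0], [0, 0, 0]],
    [[0, 0, 0], [0, 0, 4]],
    [[0, 0, 0], [0, 0, -4]],
    [[0, 0, 0], [0, 0, 4]],
    [[0, 0, 0], [0, 0, -4]],
    [[0, 0, 0], [0, 0, 0]],
  ],
)

```text
time: 30.6
tool_pos: [549.1, -42.1, 221.2]
tcp_rot: [-1.571, 0.871, -0.715]
contact_force: [0.6, 0.9, -1.3]
grip_width: 63.2
finger_force: 29.9
```

```bash
python3 -c "
from h import *
go([549,-41.5,220])
s=cap('scene','scene7');t=cap('top','top7')
a=cv2.resize(s[110:250,140:320],None,fx=2.2,fy=2.2);b=cv2.resize(t[130:270,190:370],None,fx=2.2,fy=2.2)
cv2.imwrite('pics/c7.png',np.hstack([a,b]))
"
```

```text
q [-0.87  0.75  2.03  1.43  1.62  1.23] p [549.1 -42.1 221.2] axes x,y,z [[0.486, -0.422, -0.765], [-0.577, 0.502, -0.644], [0.656, 0.755, 0.0]]
shift [0.6 1.1 0.3]
```

View pics/c7.png

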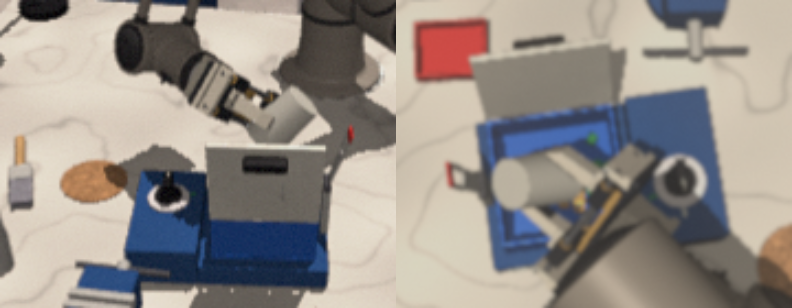

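The cup is tipped mouth-down over the tub, and one pebble shows on the tub floor at (592,139). I'll tip it a little further, then turn back and check the inside of the cup.

Call:
servo_tool(
  deltas=[
    [[0, 0, 0], [0, 0, 8]],
    [[0, 0, 0], [0, 0, 5]],
    [[0, 0, 0], [0, 0, -4]],
    [[0, 0, 0], [0, 0, 4]],
    [[0, 0, 0], [0, 0, 0]],
    [[0, 0, 0], [0, 0, 0]],
    [[0, 0, 0], [0, 0, -10]],
    [[0, 0, 0], [0, 0, -10]],
    [[0, 0, 0], [0, 0, -10]],
    [[0, 0, 0], [0, 0, -10]],
    [[0, 0, 0], [0, 0, -10]],
    [[0, 0, 0], [0, 0, -10]],
    [[0, 0, 0], [0, 0, -10]],
    [[0, 0, 0], [0, 0, -10]],
    [[0, 0, 0], [0, 0, -10]],
    [[0, 0, 0], [0, 0, -10]],
    [[0, 0, 0], [0, 0, -10]],
    [[0, 0, 0], [0, 0, -10]],
    [[0, 0, 0], [0, 0, -10]],
    [[0, 0, 0], [0, 0, -10]],
  ],
)

```text
time: 33.2
tool_pos: [549.1, -41.5, 221.0]
tcp_rot: [-1.57, -1.351, -0.715]
contact_force: [0.4, 0.3, -1.3]
grip_width: 63.6
finger_force: 30.0
```

```bash
python3 -c "
from h import *
go([444.7,-369.3,243.3],R.from_euler('xyz',[3.141,-1.222,.857]))
t=cap('top','top8')
for p,a,b in blobs(mask(t,(40,80,40),(80,255,255)),4): print(p,a,plane('top',[p],52))
"
```

```text
q [-0.86  0.75  2.03  1.43  1.62 -1.  ] p [549.1 -41.5 221. ] axes x,y,z [[0.165, -0.143, 0.976], [0.737, -0.64, -0.218], [0.656, 0.755, 0.0]]
shift [  51.5  127.9 -316. ]
turn [ -2.17 -19.91 -12.51]
[278.5 193. ] 14 [[ 617.91374656 -111.38933271   52.        ]]
[278.5 216.8] 11 [[ 548.14192276 -109.29481228   52.        ]]
```

Call:
servo_tool(
  deltas=[
    [[0, 0, 0], [0, 0, -8]],
    [[0, 0, 0], [0, 0, -4.6]],
    [[0.002, 0.0136, -0.0316], [0, 0, 0]],
    [[0.002, 0.0136, -0.0316], [0, 0, 0]],
    [[0.002, 0.0136, -0.0316], [0, 0, 0]],
    [[0.002, 0.0136, -0.0316], [0, 0, 0]],
    [[0.002, 0.0136, -0.0316], [0, 0, 0]],
    [[0.002, 0.0136, -0.0316], [0, 0, 0]],
    [[0.002, 0.0136, -0.0316], [0, 0, 0]],
    [[0.002, 0.0136, -0.0316], [0, 0, 0]],
    [[0.002, 0.0136, -0.0316], [0, 0, 0]],
    [[0.002, 0.0136, -0.0316], [0, 0, 0]],
    [[0, 0, 0], [0, -5, 0]],
    [[0, 0, 0], [0, -5, 0]],
    [[0, 0, 0], [0, -5, 0]],
    [[0, 0, 0], [0, -5, 0]],
    [[0, 0, 0], [0, 0, 0]],
  ],
)

```text
time: 35.38
tool_pos: [445.0, -369.1, 241.3]
tcp_rot: [-3.123, -1.221, 0.839]
contact_force: [0.2, 0.2, -0.2]
grip_width: 63.2
finger_force: 30.0
```

```bash
python3 -c "
from h import *
go([445,-369,70],R.from_euler('xyz',[3.141,-1.222,.857]))
s=cap('scene','scene9');t=cap('top','top9')
for p,a,b in blobs(mask(t,(40,80,40),(80,255,255)),4): print(p,a,plane('top',[p],52))
b=cv2.resize(t[150:280,225:400],None,fx=4.5,fy=4.5,interpolation=cv2.INTER_CUBIC)
cv2.imwrite('pics/c9.png',b)
"
```

```text
q [-1.29  0.75  1.39  0.95  1.82 -0.75] p [ 445.  -369.1  241.3] axes x,y,z [[0.229, 0.255, 0.939], [0.755, -0.655, -0.006], [0.614, 0.711, -0.343]]
shift [-160.9    1.    58.8]
turn [-0.12  0.05 -0.35]
[278.7 192.7] 10 [[ 618.7848132 -111.9956888   52.       ]]
[282.8 206.3] 40 [[ 578.41240864 -122.60622018   52.        ]]
[287. 214.] 9 [[ 555.58773801 -133.96701948   52.        ]]
[278.5 216.5] 12 [[ 549.01365546 -109.32086592   52.        ]]
```

View pics/c9.png

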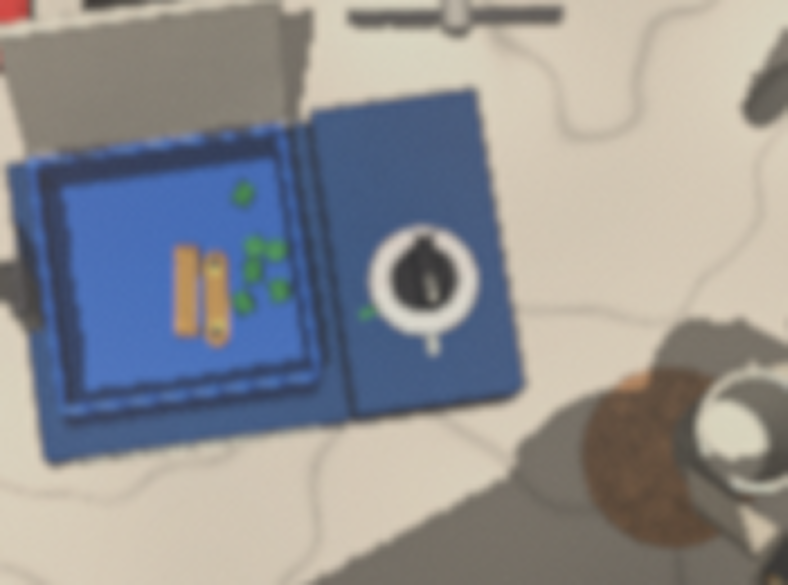

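Six pebbles and two castings are in the tub (pebbles at 243,193, 255,246, 276,249, 253,270, 243,301 and 279,290), and the cup at (750,430) is empty. Setting it back.

Call:
servo_tool(
  deltas=[
    [[-0.0265, 0, 0.0097], [0, 0, -0.35]],
    [[-0.0265, 0, 0.0097], [0, 0, 0]],
    [[-0.0265, 0, 0.0097], [0, 0, 0]],
    [[-0.0265, 0, 0.0097], [0, 0, 0]],
    [[-0.0265, 0, 0.0097], [0, 0, 0]],
    [[-0.0265, 0, 0.0097], [0, 0, 0]],
    [[-0.008, 0, 0.003], [0, 0, 0]],
    [[-0.004, 0, 0.0015], [0, 0, 0]],
    [[0, 0, 0], [0, 0, 0]],
    [[0, 0, 0], [0, 0, 0]],
  ],
)

```text
time: 36.72
tool_pos: [444.9, -369.1, 58.7]
tcp_rot: [-3.142, -1.221, 0.858]
contact_force: [0.4, -0.5, -1.2]
grip_width: 63.0
finger_force: 30.0
```

Lower by the last millimetres and watch the force.

Call:
servo_tool(
  deltas=[
    [[-0.0015, 0, 0.0005], [0, 0, 0]],
    [[-0.001, 0, 0.0004], [0, 0, 0]],
    [[0, 0, 0], [0, 0, 0]],
    [[0, 0, 0], [0, 0, 0]],
  ],
)

```text
time: 37.22
tool_pos: [444.8, -368.9, 55.6]
tcp_rot: [-3.139, -1.222, 0.855]
contact_force: [-1.0, -0.9, 1.8]
grip_width: 63.1
finger_force: 29.9
```

Call:
servo_tool(
  deltas=[
    [[0, 0, 0], [0, 0, 0]],
    [[0, 0, 0], [0, 0, 0]],
    [[0, 0, 0], [0, 0, 0]],
    [[0, 0, 0], [0, 0, 0]],
    [[0, 0, 0], [0, 0, 0]],
    [[0, 0, -0.015], [0, 0, 0]],
    [[0, 0, -0.025], [0, 0, 0]],
    [[0, 0, -0.03], [0, 0, 0]],
    [[0, 0, -0.03], [0, 0, 0]],
    [[0, 0, -0.03], [0, 0, 0]],
    [[0.035, 0, 0], [0, 0, 0]],
    [[0.035, 0, 0], [0, 0, 0]],
    [[0.035, 0, 0], [0, 0, 0]],
    [[0.035, 0, 0], [0, 0, 0]],
    [[0.035, 0, 0], [0, 0, 0]],
    [[0.035, 0, 0], [0, 0, 0]],
    [[0, 0, 0], [0, 0, 0]],
    [[0, 0, 0], [0, 0, 0]],
  ],
  fingers=0.98,
)

```text
time: 39.48
tool_pos: [411.5, -407.4, 296.6]
tcp_rot: [-3.136, -1.221, 0.852]
contact_force: [-0.4, 1.0, -0.6]
grip_width: 89.8
finger_force: 0.0
```

```bash
python3 -c "
from h import *
go([430,-330,310],R.from_euler('xyz',[3.1416,0,.855]))
s=cap('scene','scene10');t=cap('top','top10')
a=cv2.resize(s[150:230,160:230],None,fx=5,fy=5);b=cv2.resize(t[210:290,340:410],None,fx=5,fy=5)
cv2.imwrite('pics/c10.png',np.hstack([a,b]))
"
```

```text
q [-1.36  0.73  1.26  0.95  1.96 -0.66] p [ 411.5 -407.4  296.6] axes x,y,z [[0.225, 0.258, 0.94], [0.756, -0.654, -0.002], [0.614, 0.711, -0.342]]
shift [ 36.7 -36.7  61.8]
turn [-1.800e-01 -6.998e+01  6.000e-02]
```

View pics/c10.png

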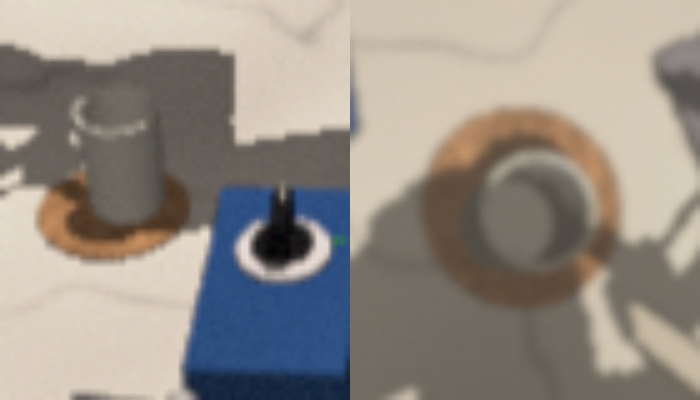

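The cup stands upright and empty on the mat: rim at (530,210) in the right crop, foot inside the mat in the left.

Call:
servo_tool(
  deltas=[
    [[0, 0, 0], [0, -10, 0]],
    [[0, 0, 0], [0, -10, 0]],
    [[0, 0, 0], [0, -10, 0]],
    [[0, 0, 0], [0, -10, 0]],
    [[0, 0, 0], [0, -10, 0]],
    [[0, 0, 0], [0, -10, 0]],
    [[0, 0, 0], [0, -10, 0]],
    [[0, 0, 0], [0, 0, 8.6]],
    [[0, 0, 0], [0, 0, 8.6]],
    [[0, 0, 0], [0, 0, 8.6]],
    [[0, 0, 0], [0, 0, 8.6]],
    [[0, 0, 0], [0, 0, 8.6]],
    [[0, 0, 0], [0, 0, 0]],
  ],
  fingers=0,
)

```text
time: 41.2
tool_pos: [411.7, -407.2, 295.9]
tcp_rot: [-3.139, 0.002, 0.108]
contact_force: [0.1, -1.5, 0.2]
grip_width: 0.4
finger_force: 0.0
```

```bash
python3 -c "
from h import *
Rz=R.from_euler('z',6,degrees=True)
L=lambda x,y,z:Rz.apply([x,y,0])+[558.5,-68,z]
D=R.from_euler('xyz',[np.pi,0,np.radians(6)])
go(L(165,-200,240),D);go(L(165,-55,225))
"
```

```text
q [-0.91  0.41  1.24 -0.    1.5   0.55] p [ 411.7 -407.2  295.9] axes x,y,z [[0.994, 0.108, -0.002], [0.108, -0.994, -0.003], [-0.002, 0.003, -1.0]]
shift [ 347.1 -120.6   55.5]
turn [-0.16  0.12  0.21]
q [-0.91  0.41  1.24 -0.    1.5   0.55] p [ 411.7 -407.2  295.9] axes x,y,z [[0.994, 0.108, -0.002], [0.108, -0.994, -0.003], [-0.002, 0.003, -1.0]]
shift [ 347.6 -265.5   71. ]
```

Call:
servo_tool(
  deltas=[
    [[0.0347, -0.012, 0.0055], [0, 0, 0]],
    [[0.0347, -0.012, 0.0055], [0, 0, 0]],
    [[0.0347, -0.012, 0.0055], [0, 0, 0]],
    [[0.0347, -0.012, 0.0055], [0, 0, 0]],
    [[0.0347, -0.012, 0.0055], [0, 0, 0]],
    [[0.0347, -0.012, 0.0055], [0, 0, 0]],
    [[0.0347, -0.012, 0.0055], [0, 0, 0]],
    [[0.0347, -0.012, 0.0055], [0, 0, 0]],
    [[0.0347, -0.012, 0.0055], [0, 0, 0]],
    [[0.0347, -0.012, 0.0055], [0, 0, 0]],
    [[0, 0, 0], [0, 0, 0]],
    [[0, 0, 0], [0, 0, 0]],
  ],
)

```text
time: 42.7
tool_pos: [743.6, -251.0, 241.0]
tcp_rot: [-3.14, 0.002, 0.109]
contact_force: [0.1, 0.2, -0.6]
grip_width: 0.4
finger_force: 0.0
```

Call:
servo_tool(
  deltas=[
    [[0, -0.036, 0.004], [0, 0, 0]],
    [[0, -0.036, 0.004], [0, 0, 0]],
    [[0, -0.036, 0.004], [0, 0, 0]],
    [[0, -0.036, 0.003], [0, 0, 0]],
    [[0, 0, 0], [0, 0, 0]],
    [[0, 0, 0], [0, 0, 0]],
  ],
)

```text
time: 43.45
tool_pos: [728.2, -108.7, 228.2]
tcp_rot: [3.141, -0.0, 0.107]
contact_force: [0.5, 0.0, 0.8]
grip_width: 0.2
finger_force: 0.0
```

```bash
cat >> h.py <<'E'
def loc():
    o=bot.get_obs();p=R.from_euler("z",-6,degrees=True).apply(o["tool_pos"]-[558.5,-68,0])
    print("local",p.round(1),"F",o["contact_force"].round(1),"q",o["joint_positions"].round(2),"rot",o["tcp_rot"].round(3))
E
python3 -c "
from h import *
loc()
s=cap('scene','scene11');t=cap('top','top11')
a=cv2.resize(s[110:250,140:320],None,fx=2.2,fy=2.2);b=cv2.resize(t[100:240,190:370],None,fx=2.2,fy=2.2)
cv2.imwrite('pics/c11.png',np.hstack([a,b]))
"
```

```text
local [164.6 -58.2 228.2] F [0.5 0.  0.8] q [-0.25  0.77  0.79 -0.    1.59  1.21] rot [ 3.141 -0.     0.107]
```

View pics/c11.png

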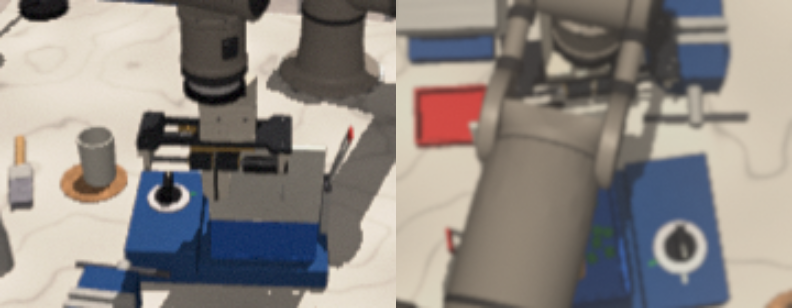

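Call:
servo_tool(
  deltas=[
    [[-0.01, -0.002, -0.01], [0, 0, 0]],
    [[-0.018, 0, 0], [0, 0, 0]],
    [[-0.018, 0, 0], [0, 0, 0]],
    [[-0.018, 0, 0], [0, 0, 0]],
    [[-0.018, 0, 0.001], [0, 0, 0]],
    [[-0.018, 0, 0.001], [0, 0, 0]],
    [[0, 0, 0], [0, 0, 0]],
  ],
)

```text
time: 44.42
tool_pos: [628.1, -116.7, 236.3]
tcp_rot: [-3.141, 0.0, 0.106]
contact_force: [0.6, -0.6, 1.0]
grip_width: 0.2
finger_force: 0.0
```

```bash
python3 -c "
from h import *
loc();cap('scene','scene12')
"
```

```text
local [ 64.1 -55.7 236.3] F [ 0.6 -0.6  1. ] q [-0.3   0.55  1.16  0.    1.43  1.16] rot [-3.141  0.     0.106]
```

Call:
servo_tool(
  deltas=[
    [[-0.013, 0, 0.004], [0, 0, 0]],
    [[-0.013, 0, 0.004], [0, 0, 0]],
    [[-0.013, 0, 0.008], [0, 0, 0]],
    [[-0.013, 0, 0.008], [0, 0, 0]],
    [[-0.008, 0, 0.01], [0, 0, 0]],
    [[-0.008, 0, 0.01], [0, 0, 0]],
    [[-0.007, 0, 0.011], [0, 0, 0]],
    [[-0.007, 0, 0.011], [0, 0, 0]],
    [[-0.003, 0, 0.01], [0, 0, 0]],
    [[-0.003, 0, 0.01], [0, 0, 0]],
    [[0, 0, 0.006], [0, 0, 0]],
    [[0, 0, 0], [0, 0, 0]],
  ],
)

```text
time: 45.98
tool_pos: [541.3, -125.3, 142.6]
tcp_rot: [-3.14, 0.002, 0.108]
contact_force: [-1.0, 0.2, -0.2]
grip_width: 0.6
finger_force: 0.0
```

```bash
python3 -c "
from h import *
loc()
s=cap('scene','scene13')
cv2.imwrite('pics/c13.png',cv2.resize(s[110:250,140:320],None,fx=3,fy=3))
"
```

```text
local [-23.1 -55.2 142.6] F [-1.   0.2 -0.2] q [-0.37  0.48  1.56  0.    1.11  1.1 ] rot [-3.14e+00  2.00e-03  1.08e-01]
```

View pics/c13.png

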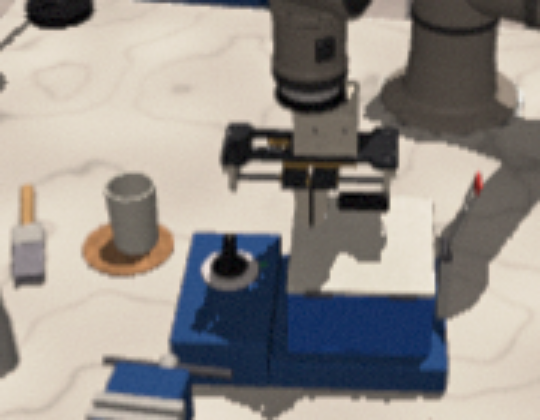

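The lid is nearly flat (crop 290–435, 200–295) with the fingertips on it; I'll press it home.

Call:
servo_tool(
  deltas=[
    [[0, 0, 0.003], [0, 0, 0]],
    [[0, 0, 0.003], [0, 0, 0]],
    [[0, 0, 0.002], [0, 0, 0]],
    [[0, 0, 0.002], [0, 0, 0]],
    [[0, 0, 0], [0, 0, 0]],
    [[0, 0, 0], [0, 0, 0]],
  ],
)

```text
time: 46.78
tool_pos: [541.4, -125.4, 133.7]
tcp_rot: [-3.141, 0.0, 0.108]
contact_force: [-2.9, 0.7, 6.2]
grip_width: 0.5
finger_force: 2.7
```

Call:
servo_tool(
  deltas=[
    [[0, 0, 0.001], [0, 0, 0]],
    [[0, 0, 0.001], [0, 0, 0]],
    [[0, 0, 0], [0, 0, 0]],
    [[0, 0, 0], [0, 0, 0]],
  ],
)

```text
time: 47.28
tool_pos: [541.5, -125.4, 133.5]
tcp_rot: [-3.142, -0.001, 0.108]
contact_force: [-6.5, 1.2, 17.9]
grip_width: 0.3
finger_force: 8.9
```

Call:
servo_tool(
  deltas=[
    [[0, 0, -0.02], [0, 0, 0]],
    [[0, 0, -0.035], [0, 0, 0]],
    [[0, 0, -0.04], [0, 0, 0]],
    [[0, 0, -0.037], [0, 0, 0]],
    [[0.0038, -0.0375, 0], [0, 0, 0]],
    [[0.0038, -0.0375, 0], [0, 0, 0]],
    [[0.0038, -0.0375, 0], [0, 0, 0]],
    [[0.0038, -0.0375, 0], [0, 0, 0]],
    [[0.0038, -0.0375, 0], [0, 0, 0]],
    [[0.0038, -0.0375, 0], [0, 0, 0]],
    [[0, 0, 0.025], [0, 0, 0]],
    [[0, 0, 0.025], [0, 0, 0]],
    [[0, 0, 0.02], [0, 0, 0]],
    [[0, 0, 0], [0, 0, 0]],
    [[0, 0, 0], [0, 0, 0]],
  ],
)

```text
time: 49.15
tool_pos: [540.5, 100.7, 194.1]
tcp_rot: [-3.141, -0.0, 0.107]
contact_force: [-0.1, -0.2, 0.0]
grip_width: 0.6
finger_force: 0.0
```

```bash
python3 -c "
from h import *
loc()
s=cap('scene','scene14');t=cap('top','top14')
for n,i in (('scene',s),('top',t)):
  for p,a,b in blobs(mask(i,(0,140,80),(6,255,255)),3):
    if a<60: print(n,p,a)
cv2.imwrite('pics/c14.png',cv2.resize(s[130:250,200:340],None,fx=3.5,fy=3.5,interpolation=cv2.INTER_CUBIC))
"
```

```text
local [ -0.3 169.7 194.1] F [-0.1 -0.2  0. ] q [0.04 0.41 1.51 0.   1.22 1.51] rot [-3.141 -0.     0.107]
scene [298.8 170.6] 5
```

View pics/c14.png

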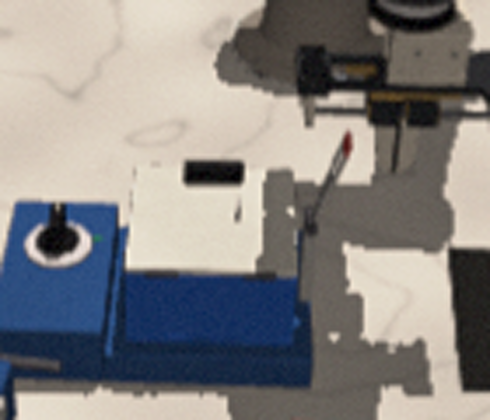

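The lid is shut (white plate, crop 125–265, 165–275) and the hasp still leans outwards (red tip at 348,140), with the fingers just outside it.

Call:
servo_tool(
  deltas=[
    [[0, 0.014, 0.001], [0, 0, 0]],
    [[0, 0.014, 0.001], [0, 0, 0]],
    [[0, 0.014, 0.001], [0, 0, 0]],
    [[0, 0.014, 0.001], [0, 0, 0]],
    [[0, 0.013, 0.004], [0, 0, 0]],
    [[0, 0.013, 0.004], [0, 0, 0]],
    [[0, 0.0095, 0.008], [0, 0, 0]],
    [[0, 0.0095, 0.008], [0, 0, 0]],
    [[0, 0.004, 0.008], [0, 0, 0]],
    [[0, 0.003, 0.007], [0, 0, 0]],
    [[0, 0, 0], [0, 0, 0]],
    [[0, 0, 0], [0, 0, 0]],
  ],
)

```text
time: 50.75
tool_pos: [551.6, -6.4, 150.3]
tcp_rot: [-3.141, 0.001, 0.108]
contact_force: [0.5, -0.3, 0.1]
grip_width: -0.0
finger_force: 0.0
```

Call:
servo_tool(
  deltas=[
    [[0, 0, 0.004], [0, 0, 0]],
    [[0, 0, 0.003], [0, 0, 0]],
    [[0, 0, 0.002], [0, 0, 0]],
    [[0, 0, 0], [0, 0, 0]],
    [[0, 0, 0], [0, 0, 0]],
  ],
)

```text
time: 51.38
tool_pos: [551.5, -6.6, 141.3]
tcp_rot: [-3.141, 0.001, 0.108]
contact_force: [0.9, 0.3, 0.3]
grip_width: 0.6
finger_force: 0.0
```

```bash
python3 -c "
from h import *
loc()
s=cap('scene','scene15')
cv2.imwrite('pics/c15.png',cv2.resize(s[130:250,200:340],None,fx=3.5,fy=3.5,interpolation=cv2.INTER_CUBIC))
"
```

```text
local [ -0.5  61.8 141.3] F [0.9 0.3 0.3] q [-0.15  0.47  1.57  0.    1.1   1.31] rot [-3.141e+00  1.000e-03  1.080e-01]
```

View pics/c15.png

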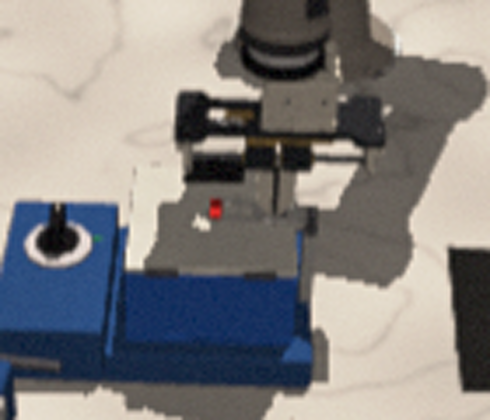

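The hasp now lies across the lid with its red tip at (215,208); I'll press it flat.

Call:
servo_tool(
  deltas=[
    [[0, 0, 0.002], [0, 0, 0]],
    [[0, 0, 0.002], [0, 0, 0]],
    [[0, 0, 0.001], [0, 0, 0]],
    [[0, 0, 0], [0, 0, 0]],
    [[0, 0, 0], [0, 0, 0]],
  ],
)

```text
time: 52.05
tool_pos: [551.8, -6.7, 138.1]
tcp_rot: [-3.141, -0.001, 0.108]
contact_force: [-4.8, -0.4, 12.8]
grip_width: 0.4
finger_force: 6.7
```

Call:
servo_tool(
  deltas=[
    [[0, 0, 0.001], [0, 0, 0]],
    [[0, 0, 0.001], [0, 0, 0]],
    [[0, 0, 0], [0, 0, 0]],
    [[0, 0, -0.01], [0, 0, 0]],
    [[0, 0, -0.03], [0, 0, 0]],
    [[0, 0, -0.03], [0, 0, 0]],
    [[0, 0, -0.03], [0, 0, 0]],
    [[0, 0, 0], [0, 0, 0]],
  ],
)

```text
time: 53.05
tool_pos: [552.8, -6.8, 236.4]
tcp_rot: [3.141, -0.004, 0.108]
contact_force: [0.2, 0.1, -1.1]
grip_width: 0.3
finger_force: 0.0
```

```bash
python3 -c "
from h import *
loc()
t=cap('top','top16');s=cap('scene','scene16')
for n,i in (('scene',s),('top',t)):
  for p,a,b in blobs(mask(i,(0,140,80),(8,255,255)),2):
    if a<60: 
      q=plane(n,[p],137)[0];print(n,p,a,q, R.from_euler('z',-6,degrees=True).apply(q-[558.5,-68,0]))
print(R.from_euler('z',-6,degrees=True).apply(np.array([553.8,-223.2,84])-[558.5,-68,0]))
"
```

```text
local [  0.7  61.4 236.4] F [ 0.2  0.1 -1.1] q [-0.15  0.38  1.43  0.    1.32  1.31] rot [ 3.141 -0.004  0.108]
scene [ 54.2 153.8] 9 [ 454.79825996 -890.81737166  137.        ] [-189.14148646 -807.47010848  137.        ]
scene [ 46.6 155.8] 5 [ 472.45203547 -913.10198294  137.        ] [-173.91379636 -831.47796436  137.        ]
scene [ 67.  154.5] 2 [ 452.01887554 -837.1038544   137.        ] [-186.29105371 -753.76031471  137.        ]
scene [ 35.  157.5] 2 [ 490.26351774 -952.37137447  137.        ] [-160.3046564  -872.39404092  137.        ]
scene [ 57.2 157.4] 5 [ 476.75406676 -864.72823075  137.        ] [-164.57889807 -783.81889336  137.        ]
scene [ 35.5 161.8] 17 [ 517.3410386  -932.61353095  137.        ] [-131.31021201 -855.57480458  137.        ]
scene [ 43.1 159.9] 9 [ 500.96586237 -910.40936171  137.        ] [-145.27471563 -831.7806001   137.        ]
scene [ 49.  159.3] 3 [ 493.73404735 -889.59017715  137.        ] [-150.29071663 -810.31953469  137.        ]
scene [ 30.5 160.5] 2 [ 512.05180366 -957.68076737  137.        ] [-139.19071167 -879.95184445  137.       
[... 8689 characters left out ...]
   ]
scene [ 34.  199.5] 2 [ 725.16012907 -803.97260691  137.        ] [  88.81706184 -749.36159915  137.        ]
scene [ 37.5 198.5] 2 [ 718.42334741 -795.09924691  137.        ] [  83.04470366 -739.8326629   137.        ]
scene [  4.3 202. ] 3 [ 753.35864974 -897.91457534  137.        ] [ 107.04149846 -845.73649167  137.        ]
scene [ 30.  200.7] 3 [ 733.09175176 -813.88995134  137.        ] [  95.66858949 -760.05369565  137.        ]
scene [ 11.7 204. ] 3 [ 758.65788353 -865.79271165  137.        ] [ 115.66935155 -814.34451568  137.        ]
top [262.4 211.3] 7 [551.10500293 -65.23238139 137.        ] [ -7.06519158   3.52544498 137.        ]
[ -20.89707041 -153.85851438   84.        ]
```

Call:
servo_tool(
  deltas=[
    [[-0.0036, 0.0358, 0], [0, 0, 0]],
    [[-0.0036, 0.0358, 0], [0, 0, 0]],
    [[-0.0036, 0.0358, 0], [0, 0, 0]],
    [[-0.0036, 0.0358, 0], [0, 0, 0]],
    [[-0.0036, 0.0358, 0], [0, 0, 0]],
    [[-0.0036, 0.0358, 0], [0, 0, 0]],
    [[0, 0, 0.03], [0, 0, 0]],
    [[0, 0, 0.03], [0, 0, 0]],
    [[0, 0, 0.02], [0, 0, 0]],
    [[0, 0, 0], [0, 0, 0]],
    [[0, 0, 0], [0, 0, 0]],
  ],
  fingers=0.5,
)

```text
time: 54.52
tool_pos: [553.3, -222.5, 154.2]
tcp_rot: [-3.14, 0.001, 0.108]
contact_force: [0.2, 0.2, -0.3]
grip_width: 45.8
finger_force: 0.0
```

```bash
python3 -c "
from h import *
go([554,-223,90],R.from_euler('xyz',[np.pi,0,np.radians(6)]))
"
```

```text
q [-0.51  0.53  1.42  0.    1.19  0.95] p [ 553.3 -222.5  154.2] axes x,y,z [[0.994, 0.107, -0.001], [0.107, -0.994, -0.001], [-0.001, 0.001, -1.0]]
shift [ 0.7  0.6 64.2]
turn [-0.06  0.05  0.17]
```

Call:
servo_tool(
  deltas=[
    [[0, 0, 0.025], [0, 0, 0]],
    [[0, 0, 0.02], [0, 0, 0]],
    [[0, 0, 0.011], [0, 0, 0]],
    [[0, 0, 0.007], [0, 0, 0]],
    [[0, 0, 0], [0, 0, 0]],
    [[0, 0, 0], [0, 0, 0]],
  ],
)

```text
time: 55.28
tool_pos: [553.5, -222.7, 91.8]
tcp_rot: [-3.141, -0.0, 0.108]
contact_force: [0.2, -0.7, -0.4]
grip_width: 45.8
finger_force: 0.0
```

Call:
servo_tool(
  deltas=[
    [[0, 0, 0], [0, 0, 0]],
    [[0, 0, 0], [0, 0, 0]],
    [[0, 0, 0], [0, 0, 0]],
    [[0, 0, 0], [0, 0, 0]],
    [[0, 0, 0], [0, 0, 0]],
    [[0, 0, 0], [0, 0, 0]],
  ],
  fingers=0,
)

```text
time: 56.02
tool_pos: [553.0, -221.7, 91.2]
tcp_rot: [-3.139, 0.001, 0.108]
contact_force: [-0.4, 5.6, 3.7]
grip_width: 14.0
finger_force: 30.0
```

Call:
servo_tool(
  deltas=[
    [[0, 0, 0], [0, 0, 5]],
    [[0, 0, 0], [0, 0, 5]],
    [[0, 0, 0], [0, 0, 5]],
    [[0, 0, 0], [0, 0, 5]],
    [[0, 0, 0], [0, 0, 5]],
    [[0, 0, 0], [0, 0, 5]],
    [[0, 0, 0], [0, 0, 5]],
    [[0, 0, 0], [0, 0, 5]],
    [[0, 0, 0], [0, 0, 5]],
    [[0, 0, 0], [0, 0, 5]],
    [[0, 0, 0], [0, 0, 5]],
    [[0, 0, 0], [0, 0, 5]],
    [[0, 0, 0], [0, 0, 5]],
    [[0, 0, 0], [0, 0, 2]],
    [[0, 0, 0], [0, 0, 0]],
    [[0, 0, 0], [0, 0, 0]],
  ],
)

```text
time: 58.02
tool_pos: [555.1, -217.5, 91.2]
tcp_rot: [-3.136, 0.006, -1.061]
contact_force: [8.6, 21.0, 3.2]
grip_width: 13.5
finger_force: 30.0
```

Call:
servo_tool(
  deltas=[
    [[0, 0, 0], [0, 0, 0]],
    [[0, 0, 0], [0, 0, 0]],
    [[0, 0, 0], [0, 0, 0]],
    [[0, 0, 0], [0, 0, 0]],
    [[0, 0, -0.02], [0, 0, 0]],
    [[0, 0, -0.03], [0, 0, 0]],
    [[0, 0, -0.03], [0, 0, 0]],
    [[0, 0, -0.03], [0, 0, 0]],
    [[0.025, 0, -0.03], [0, 0, 0]],
    [[0.03, 0, -0.02], [0, 0, 0]],
    [[0.03, 0, 0], [0, 0, 0]],
    [[0.03, 0, 0], [0, 0, 0]],
    [[0.03, 0, 0], [0, 0, 0]],
    [[0, 0, 0], [0, 0, 0]],
  ],
  fingers=0.5,
)

```text
time: 59.78
tool_pos: [623.7, -351.3, 249.4]
tcp_rot: [3.14, 0.002, -1.064]
contact_force: [-0.2, -1.0, -0.0]
grip_width: 46.0
finger_force: 0.0
```

```bash
python3 -c "
from h import *
loc()
t=cap('top','top17');s=cap('scene','scene17')
a=cv2.resize(s[150:250,150:310],None,fx=2.5,fy=2.5,interpolation=cv2.INTER_CUBIC);b=cv2.resize(t[170:270,240:400],None,fx=2.5,fy=2.5,interpolation=cv2.INTER_CUBIC)
cv2.imwrite('pics/c17.png',np.vstack([a,b]))
"
```

```text
local [  35.2 -288.5  249.4] F [-0.2 -1.  -0. ] q [-0.62  0.72  0.83 -0.    1.6   2.02] rot [ 3.140e+00  2.000e-03 -1.064e+00]
```

View pics/c17.png

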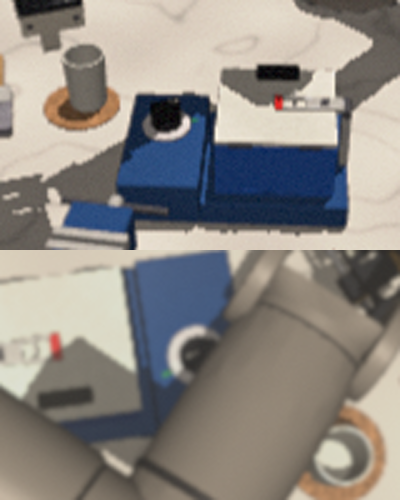

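The hasp lies over the staple (red tip at 278,102 in the upper half) and the switch bar has turned. I've now viewed 17 pictures, over the 14 allowed, so I'll check the rest by numbers only, once the arm is clear.

Call:
servo_tool(
  deltas=[
    [[-0.0045, 0.0357, 0], [0, 0, 0]],
    [[-0.0045, 0.0357, 0], [0, 0, 0]],
    [[-0.0045, 0.0357, 0], [0, 0, 0]],
    [[-0.0045, 0.0357, 0], [0, 0, 0]],
    [[-0.0045, 0.0357, 0], [0, 0, 0]],
    [[-0.0045, 0.0357, 0], [0, 0, 0]],
    [[0, 0, 0], [0, 0, 0]],
    [[0, 0, 0], [0, 0, 0]],
  ],
)

```text
time: 60.88
tool_pos: [424.1, -429.3, 251.6]
tcp_rot: [-3.141, 0.001, -1.061]
contact_force: [-0.6, 0.9, -0.1]
grip_width: 45.9
finger_force: 0.0
```

```bash
python3 -c "
from h import *
np.set_printoptions(precision=1,suppress=True)
loc()
L=lambda q:R.from_euler('z',-6,degrees=True).apply(q-np.array([558.5,-68,0]))
def sw(im,n):
    g=cv2.cvtColor(im,cv2.COLOR_BGR2GRAY);c=proj(n,[[554,-223,100]])[0];yy,xx=np.indices(g.shape)
    near=(xx-c[0])**2+(yy-c[1])**2<16**2
    m=(near&(g<55)).astype(np.uint8)
    p=np.argwhere(m)[:,::-1].astype(float);w=plane(n,p,110)[:,:2];d=w-w.mean(0)
    e,v=np.linalg.eigh(d.T@d/len(d));a=np.degrees(np.arctan2(v[1,1],v[0,1]))%180
    print(n,'centre',c,'dark',len(p),'sd',np.sqrt(e),'long axis deg',a)
    b=g[int(c[1])-9:int(c[1])+10,int(c[0])-9:int(c[0])+10];print(b)
t=cap('top','top18');s=cap('scene','scene18')
sw(cv2.imread('pics/top0.png'),'top');sw(t,'top');sw(cv2.imread('pics/scene0.png'),'scene');sw(s,'scene')
for n,i in(('top',t),('scene',s)):
  for p,a,b in blobs(mask(i,(0,140,80),(8,255,255)),3):
    q=L(plane(n,[p],137)[0])
    if abs(q[0])<100 and abs(q[1])<100: print('tip',n,p,a,q)
"
```

```text
local [-171.4 -345.2  251.6] F [-0.6  0.9 -0.1] q [-0.9  0.5  1.2  0.   1.4  1.7] rot [-3.1  0.  -1.1]
top centre [319.4 210.9] dark 18 sd [4.3 8.5] long axis deg 175.59787944366434
[[ 82  90 104 125 145 154 153 147 146 142 135 135 142 141 127 107  91  85
   83]
 [ 94 116 140 161 177 179 163 133 117 112 116 138 167 174 161 142 115  95
   84]
 [121 148 171 184 188 179 154 110  78  73  88 130 170 186 184 172 149 120
   96]
 [153 177 188 189 180 159 126  85  60  58  73 112 153 175 185 187 176 152
  121]
 [177 189 189 180 156 123  89  64  57  56  61  84 115 142 166 183 188 177
  148]
 [190 192 182 159 122  87  60  54  57  58  57  62  75  99 132 166 186 188
  171]
 [192 186 163 126  87  62  52  53  57  58  56  56  56  69  98 140 173 189
  182]
 [190 175 138  94  64  55  53  51  57  58  58  54  53  58  76 113 157 185
  188]
 [188 161 114  71  56  55  54  51  55  59  61  56  56  56  65  95 142 179
  189]
 [182 151  99  63  58  56  54  52  57  66  71  64  57  56  60  83 128 170
  189]
 [180 145  94  61  57  58  55  53  58  76  87  79  62  57  58  75 117 165
  189]
 [180 147  97  62  58  58  
[... 1140 characters left out ...]

  File "h.py", line 10, in ray
    u=cv2.undistortPoints(np.array(px,float).reshape(-1,1,2),m["mtx"],m["dist"]).reshape(-1,2)
      ~~~~~~~~~~~~~~~~~~~^^^^^^^^^^^^^^^^^^^^^^^^^^^^^^^^^^^^^^^^^^^^^^^^^^^^^^^
cv2.error: OpenCV(4.12.0) /io/opencv/modules/calib3d/src/undistort.dispatch.cpp:347: error: (-215:Assertion failed) CV_IS_MAT(_src) && CV_IS_MAT(_dst) && (_src->rows == 1 || _src->cols == 1) && (_dst->rows == 1 || _dst->cols == 1) && _src->cols + _src->rows - 1 == _dst->rows + _dst->cols - 1 && (CV_MAT_TYPE(_src->type) == CV_32FC2 || CV_MAT_TYPE(_src->type) == CV_64FC2) && (CV_MAT_TYPE(_dst->type) == CV_32FC2 || CV_MAT_TYPE(_dst->type) == CV_64FC2) in function 'cvUndistortPointsInternal'
```

```bash
python3 -c "
from h import *
np.set_printoptions(linewidth=200)
for n,f in(('top','top18'),('scene','scene18')):
    g=cv2.cvtColor(cv2.imread(f'pics/{f}.png'),cv2.COLOR_BGR2GRAY);c=proj(n,[[554,-223,100]])[0].astype(int)
    print(n,c);print(g[c[1]-9:c[1]+10,c[0]-10:c[0]+11])
print('white/green dir px',proj('top',[[554,-223,114],[514,-228,114],[536,-187,114]]).round(1))
"
```

```text
top [319 210]
[[ 90  92 100 116 136 156 169 178 190 195 192 185 173 162 152 136 116  99  92  89  90]
 [ 93 104 127 151 173 192 197 201 203 201 200 198 196 194 187 172 146 121 102  91  89]
 [107 132 162 185 198 203 201 198 191 180 177 183 190 195 195 182 164 147 125 104  91]
 [133 166 190 203 204 195 180 169 155 135 131 142 155 167 168 159 150 156 152 129 103]
 [163 192 205 205 195 170 139 117 103  87  84  93 104 115 117 110 117 149 170 157 123]
 [184 205 206 197 172 133  96  75  67  64  63  64  68  70  73  72  88 131 171 176 146]
 [196 207 201 176 137  97  71  63  62  60  60  60  60  61  63  62  74 111 158 183 166]
 [203 206 189 150 103  73  62  61  62  64  63  62  62  63  63  63  71 106 157 190 180]
 [208 202 174 125  79  63  63  68  77  80  75  68  65  64  63  63  76 119 169 196 192]
 [208 198 162 107  68  68  80  95 106 106  90  72  65  64  61  61  79 127 177 201 201]
 [207 195 158 103  70  83 110 127 125 115  92  71  61  60  59  60  79 125 175 203 205]
 [206 194 158 103  74  94 122 131 117  95  76  64  59  59  60  62  81 126 176 204 205]
 [208 199 167 111  74  86 104 103  87  71 
[... 1602 characters left out ...]
  11  34 118 175 127  78]
 [ 74  66  73 125 181 105  24   4  15  16  20  11  16  13   7   6  33 124 213 181 123]
 [ 71  74 104 184 214 128  43  14  10  16  11  17  18  10  13   3  25 114 215 216 182]
 [ 70  80 150 215 219 113  29  13  18   9  15  12  13   1   7  22  23  91 214 221 211]
 [ 71  86 182 218 210  97  22   9   5  13  24  17  20  15  24  24  26  99 210 217 211]
 [ 72  82 169 215 180  90  32  15   9  18  16  28  30  20  26  23  74 160 212 213 206]
 [ 72  78 133 208 129  94  81  58  35  24  17  18  14  34  50  69 162 212 217 206 162]
 [ 69  70  96 185 161 116 160 154 122  74  58  56  64 122 151 160 213 218 208 168  95]]
white/green dir px [[319.9 210. ]
 [322.3 224.4]
 [307.1 216.9]]
```

```bash
python3 -c "
from plant import bot
print(bot.close_job())"
```

```text
the job is handed in; nothing more can be done
None
```

I handed the job in with both castings and all six pebbles in the tub, the empty cup upright on its mat, the lid shut, the hasp flat over its staple and the switch at the green mark, but no verdict came back and I viewed 17 pictures, three over the limit of 14.

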